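# Weigh two canisters and seat the heavier in the shaker

### The job

Stand the two capped canisters on opposite pans of the balance and let go, so that it shows which one is heavier. Then take the heavier one and press it straight down into the well of the shaker until it is fully home against the bottom stop, gently enough not to force the balance or the seat, and let go. Leave the lighter one standing on its pan, and do not disturb the other things on the bench.

Things in the scene. Friction and masses are not known exactly. Their poses are not given: they have to be found in the camera images.
- canister_a_center (a point): one of two capped aluminium canisters, alike outside; its contents are hidden and one is clearly the heavier (0.09 to 0.24 kg each, at least 50 g apart). Point: its centre, half-way up its 78 height; z up. Body 46 dia from the foot to 48 above the foot (9 above this point), flat white cap top there, then a plain round white grip knob 30 dia x 30 tall on the axis (9 to 39 above this point). Something inside may rattle slightly
- canister_b_center (a point): one of two capped aluminium canisters, alike outside; its contents are hidden and one is clearly the heavier (0.09 to 0.24 kg each, at least 50 g apart). Point: its centre, half-way up its 78 height; z up. Body 46 dia from the foot to 48 above the foot (9 above this point), flat white cap top there, then a plain round white grip knob 30 dia x 30 tall on the axis (9 to 39 above this point). Something inside may rattle slightly
- pan_left_top (a point): left pan (+y side at yaw 0) of the two-pan balance; point: centre of the top of the pan floor (moves with it). Flat pan 86 dia inside with a raised rim 3 high and 3 thick, always level; top about 96 above the table when balanced
- pan_right_top (a point): right pan of the two-pan balance; point: centre of the top of the pan floor (moves with it). Flat pan 86 dia inside with a raised rim 3 high and 3 thick, always level; top about 96 above the table when balanced. The pan centres are 240 apart; base 130 x 330
- pan_left (a joint): how far the left pan stands below balance, m: 0 balanced, positive = left pan down and right pan up by the same amount, stops at +-0.018. Linear spring, 122 N/m: 100 g more on one side lowers it about 8 mm; it comes to rest in about 0.5 s. More than 15 N on a pan damages the balance
- well_mouth (a point): centre of the mouth of the round well in the flat aluminium top of the bench shaker (150 x 150, top 80 above the table), level with that top; z up. Well 51 dia, chamfered. Inside is a flat seat 8 to 30 below the mouth (differs from case to case, not measured)
- seat (a joint): how far the seat of the well has been pressed down, m: 0 = up, 0.008 = home against its stop. Stiff: it moves only under about 6 N and stays where it is left (it does not spring back); the stop is firm to 10 N and then gives, like hard rubber, about 1 mm per 7 N. Fully home is 0.0065 or more; more than 20 N on the seat damages it
- vial: small amber screw-top vial, 24 dia x 45 high, standing between the canisters (mm), a bystander; origin under its centre, on the bench
- tube_rack: grey rack of small tubes, 90 x 170 x 61 high (mm), a bystander; origin under its centre, on the bench
- tip_box: clear box of pipette tips, 85 x 125 x 56 high (mm), a bystander; origin under its centre, on the bench
- reagent: glass bottle, 64 dia x 140 high (mm), a bystander; origin under its centre, on the bench
- dish: low clear round dish, 60 dia x 14 high (mm), a bystander; origin under its centre, on the bench
- beaker: open glass beaker, 60 dia x 70 high (mm), a bystander; origin under its centre, on the bench
- marker: pen lying flat, 12 dia x 120 long (mm), a bystander; origin under its centre, on the bench
Mind the look-alikes: they are no part of the job. What is shaped like the part that bears canister_a_center but orange or yellow is not meant.

How it is judged:
By the outcome, as a careful person would: the job done as asked, in the order asked, and still so for the second after the job is handed in, with the robot touching nothing.
It also fails if it takes over 72 s, if anything falls off the work surface, if the arm or the gripper's body presses on something with over 40 N, if the wrist force passes 120 N, or if a joint passes its speed limit or range.

### The arm

A 6-joint arm with a two-finger parallel gripper is mounted at the origin on the work surface. World frame = base frame: x ahead of the robot, y to its left, z up, the work surface at z = 0. Lengths are in mm, angles in degrees, forces in N, time in s.
With the tool pointing down it reaches from about 350 to 850 mm from the base axis. Payload 8.1 kg.
Tool frame: the origin (TCP) lies on the centre line of the jaws, within the pads' length; the fingertips stand 8 mm ahead of it and the grasp point (between the pads) lies 11 mm behind it; x points along the fingers, z is the direction in which the jaws open and shut, and the axes are right-handed (so a half turn about x gives the same grasp; the last joint's range is limited). The gripper opens to 85 mm and grips with 20 to 120 N. Pads are 22 mm wide; open, the fingers measure 114 mm over their backs; the gripper's body (76 mm by 85 mm) begins 54 mm behind the grasp point. The pads swing forward as they close: fully open they stand 13 mm farther back than shut.
Start: joints at [63.117, 7.471, 85.268, -0, 87.261, -4.893], TCP at [224.647, 556.362, 218.192] pointing down, gripper open.
Joint ranges: [-169.43, 169.43], [-51.17, 129.36], [1.28, 143.12], [-76.62, 256.62], [0, 156.53], [-152.29, 152.29]. Speed limits (degrees/s): [136.94, 136.94, 159.86, 180, 180, 180].

### API

Orientations are given as [roll, pitch, yaw] about the fixed x, y, z axes, in that order (R = Rz(yaw) Ry(pitch) Rx(roll)).
In Python, from bench import r, vision, order gives the robot as it stands. The module is installed in compiled form; this text tells all that it offers.
- The arm moves only by the shell command python3 -m jog 'ROWS' [FORCE]. ROWS is JSON, a list of rows, each a list of 3 entries, a list of its own where there are three numbers: the shift along the world's x, y, z in m, then the turn, a rotation vector about the world's x, y, z in rad, then the opening, from -1 (shut) to 1 (fully open). A call has 1 to 5 rows; each row is the pose to reach, as a shift and turn from the pose commanded when the call began; what a row does not reach only later rows make up. A row lasts 1/12 s, in which the tool goes at most 41.7 mm and 7.16 degrees, less where a joint would pass 70% of its speed; a pose out of reach is approached as far as the arm can. A call with a gripper value outside its range is refused whole. The fingers move at their own pace and stop on an object; FORCE is the grip in N (left out, the last holds). Time passes only in rows, so rows that repeat a pose let the fingers close. It gives the time, the measured TCP pose, the force and the opening at its end, in the units of the state.
- r.sense(): the state, without advancing time (a new reading comes with each control period).
- vision.snapshot(name): name is "scene" or "top" or "wrist"; returns the picture (400x640x3 uint8, red, green, blue); there is no depth.
- vision.camera_model(name): a dict with "fov_y" (degrees; the focal length in pixels is half the picture's height over the tangent of half this angle, whatever the lens; pixels are square), "cx", "cy" (the principal point, pixels), "world_to_cam" (4x4, takes a point from world to camera coordinates). Camera axes: x right, y down, z forward; pixel columns grow to the right and rows downward; lengths in mm; the calibration is good to about 2 mm. A picture is of the moment at which its call begins: read the wrist's pose just before it. camera_model takes no time and is no camera call; for the wrist camera it gives the pose at the moment of the call.
- order.hand_in(): hands the job in, once; it reports no verdict.
The state is a dict: "time": time; "joint_pos": joint angles; "qd": joint speeds; "joint_efforts": joint torques, N m; "tool_pos": TCP position; "tcp_rot": TCP orientation; "ft_force": force on the tool from outside, world axes, zero at the start; "wrist_torque": the same for the moment, N m; "finger_gap": finger opening in mm.
Only numpy, scipy, OpenCV 4.12 (cv2) and the standard library are available. Lean on these libraries where they do the work, as an engineer would, in place of code of your own. Each camera call takes 0.05 s, during which the arm holds its last target.

## Working session

There is one attempt and no reset: what is moved stays moved. The work goes in short steps, Python scripts to look and compute and a shell command to move; the robot and the scene stay as the last step left them, time stands still between calls to the robot, and variables do not carry over. Pictures are saved under pics/ and viewed, and the job is handed in when it is done.

```bash
mkdir -p pics; cat > h.py <<'E'
import numpy as np, cv2
from bench import r, vision, order
def snap(cam,fn):
    m=vision.camera_model(cam); im=vision.snapshot(cam)
    cv2.imwrite('pics/'+fn+'.png',cv2.cvtColor(im,cv2.COLOR_RGB2BGR)); 
    np.savez('pics/'+fn+'.npz',W=m['world_to_cam'],f=200/np.tan(np.radians(m['fov_y']/2)),cx=m['cx'],cy=m['cy'])
    return im,m
def ld(fn):
    return np.load('pics/'+fn+'.npz'), cv2.imread('pics/'+fn+'.png')
def ray(d,u,v):
    W=d['W'];R=W[:3,:3];t=W[:3,3]
    return -R.T@t, R.T@np.array([(u-d['cx'])/d['f'],(v-d['cy'])/d['f'],1])
def onz(d,u,v,z):
    o,k=ray(d,u,v); return o+k*(z-o[2])/k[2]
def proj(d,p):
    c=d['W'][:3,:3]@np.array(p,float)+d['W'][:3,3]; return c[0]/c[2]*d['f']+d['cx'],c[1]/c[2]*d['f']+d['cy']
E
python3 - <<'E'
from h import *
for c in ('scene','top','wrist'):
    snap(c,c+'0'); d,_=ld(c+'0'); print(c,(-d['W'][:3,:3].T@d['W'][:3,3]).round(),d['f'],d['cx'],d['cy'],vision.camera_model(c).keys())
print(r.sense())
E
```

```text
scene [1471.  -29. 1062.] 518.7476072230633 327.29006557844974 191.9782813477726 dict_keys(['fov_y', 'cx', 'cy', 'world_to_cam'])
top [ 452.   -3. 1034.] 388.7702034878416 319.501174293023 208.3958096758711 dict_keys(['fov_y', 'cx', 'cy', 'world_to_cam'])
wrist [152. 586. 371.] 352.8270745427087 317.178801224072 200.75217427674616 dict_keys(['fov_y', 'cx', 'cy', 'world_to_cam'])
{'time': 0.15, 'joint_pos': array([ 6.31169108e+01,  7.50622942e+00,  8.53141855e+01, -2.39434273e-04,
        8.72626201e+01, -4.89350904e+00]), 'qd': array([ 0.00331811, -0.07458476, -0.18073505, -0.0794972 ,  0.04311166,
        0.06454386]), 'joint_efforts': array([ 5.00609713e-04, -5.70071447e+01, -5.01152587e+01, -2.04281537e-04,
        9.85262945e-03, -2.83844696e-05]), 'tool_pos': array([224.44727285, 555.96144793, 217.3816672 ]), 'tcp_rot': array([ 175.27150475,   89.91696464, -116.71806384]), 'ft_force': array([-0.45732877,  0.40095811,  0.4812378 ]), 'wrist_torque': array([-0.01470967,  0.01458795,  0.03504112]), 'finger_gap': 85.47862233418331}
```

View pics/top0.png

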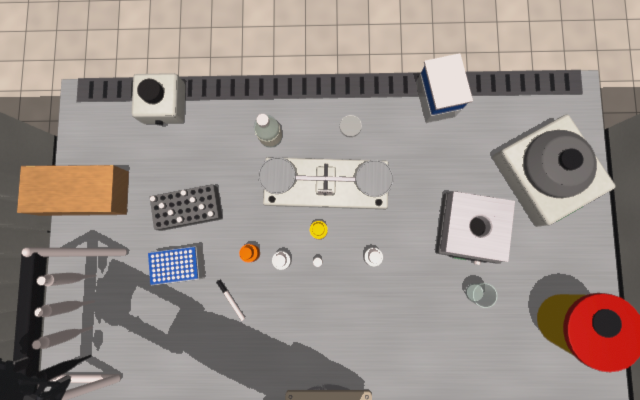

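View pics/scene0.png

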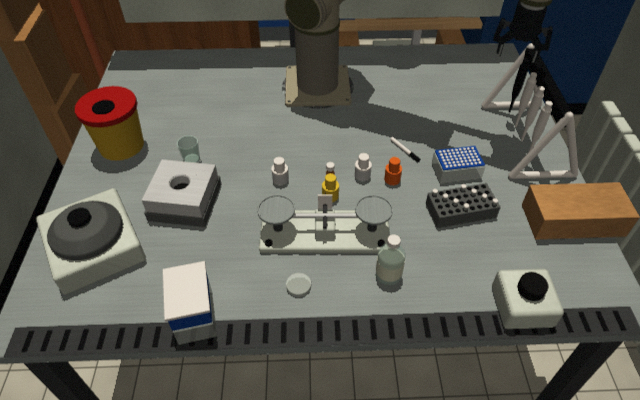

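View pics/wrist0.png

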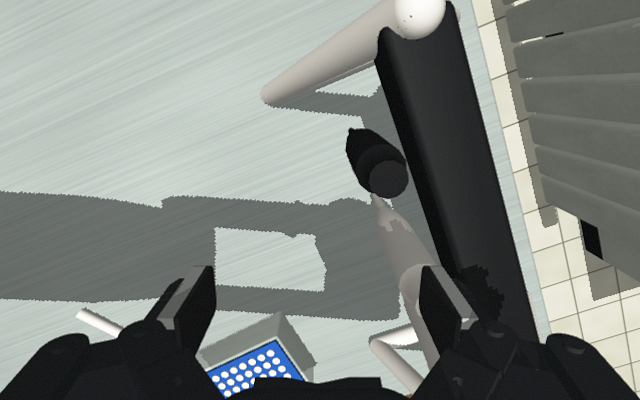

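The top view shows the two white canisters at about (281,260) and (373,256), with the vial between them at (318,262) and the orange and yellow look-alikes at (249,253) and (318,229). The pans are at (278,176) and (373,179), and the well is at (480,227).

```bash
python3 - <<'E'
from h import *
dt,t=ld('top0'); ds,s=ld('scene0')
cv2.imwrite('pics/c1.png',np.vstack([cv2.resize(t[150:280,230:400],None,fx=4,fy=4,interpolation=2)]))
a=cv2.resize(t[180:280,430:530],None,fx=3.9,fy=3.9,interpolation=2); b=cv2.resize(s[140:240,130:230],None,fx=3.9,fy=3.9,interpolation=2)
cv2.imwrite('pics/c2.png',np.hstack([a,b]))
cv2.imwrite('pics/c3.png',cv2.resize(s[140:260,250:410],None,fx=4.9,fy=4.9,interpolation=2))
E
```

```text
(no output)
```

View pics/c1.png

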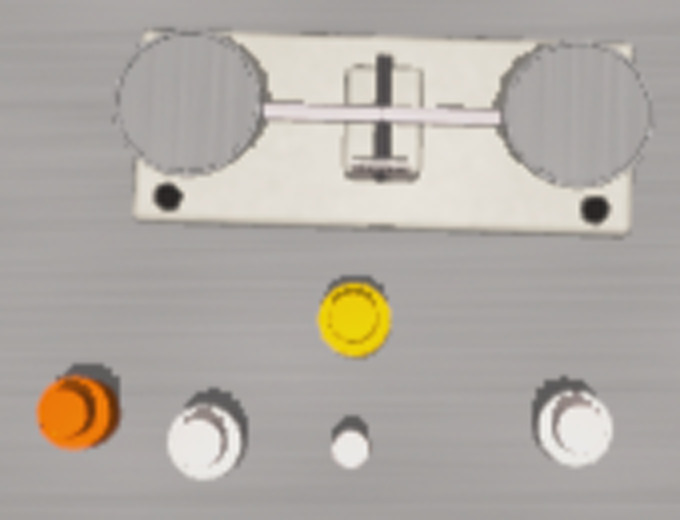

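View pics/c2.png

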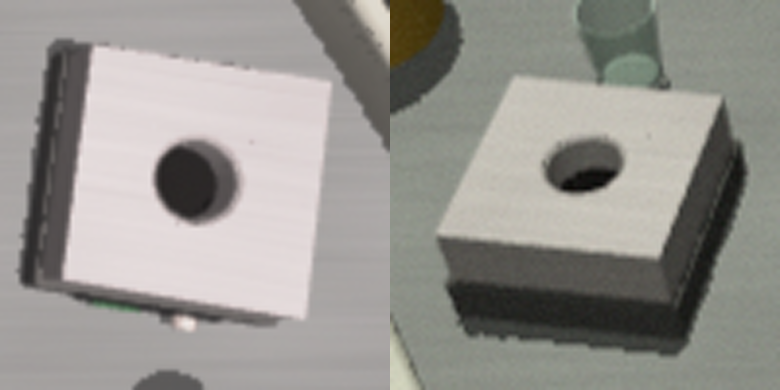

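View pics/c3.png

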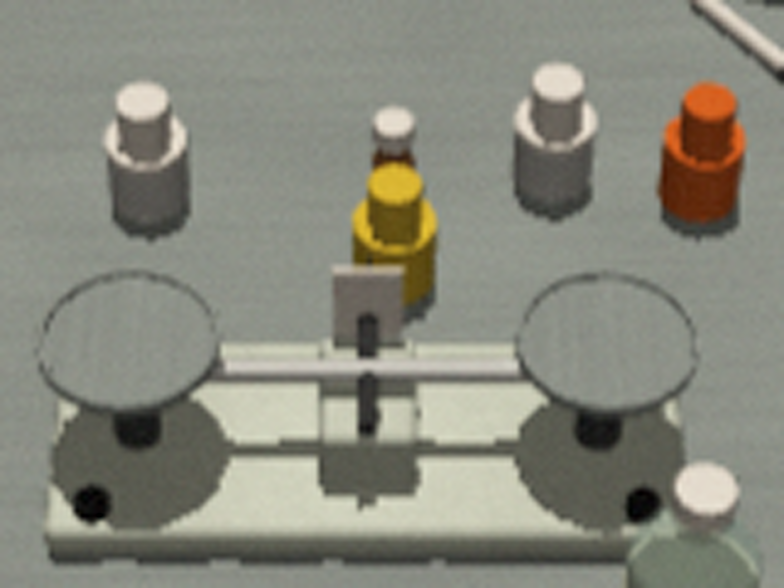

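```bash
python3 - <<'E'
from h import *
dt,t=ld('top0'); ds,s=ld('scene0')
def top(x,y,z,ox=230,oy=150,k=4): 
    return onz(dt,(x+.5)/k-.5+ox,(y+.5)/k-.5+oy,z)
print('panL',top(192.5,102.5,99)[:2],'panR',top(576,115,99)[:2])
print('well',top(197.5,181,80,430,180,3.9)[:2], onz(ds,130+584/3.9-.4-100+0,140+165/3.9-.4,80)[:2])
g=t[...].min(2)
for (u,v) in ((281,260),(373,256),(318,262)):
    m=(g>180).astype(np.uint8); w=np.zeros_like(m); w[v-13:v+14,u-13:u+14]=m[v-13:v+14,u-13:u+14]
    c=max(cv2.findContours(w,0,1)[0],key=cv2.contourArea); (x,y),rr=cv2.minEnclosingCircle(c)
    print((x,y),rr, 'cap z48',onz(dt,x,y,48).round(1),'r',rr/dt['f']*(1034-48))
# scene: knob top centres
for x,y,n in((142,101,'B?'),(557,82,'A?'),(396,185,'yellow'),(708,105,'orange'),(393,120,'vial')):
    print(n,onz(ds,(x+.5)/4.9-.5+250,(y+.5)/4.9-.5+140,78 if n!='vial' else 45).round(1))
for x,y,n in((128,341,'panR'),(607,341,'panL')):
    print(n,onz(ds,(x+.5)/4.9-.5+250,(y+.5)/4.9-.5+140,99).round(1))
print('orange',top(78,412,48),'yel',top(354,320,48))
for n,(u,v,z) in dict(reagent=(268,130,70),dish=(350,125,14),beaker=(484,294,35)).items(): print(n,onz(dt,u,v,z).round())
from scipy.spatial.transform import Rotation as Ro
q=r.sense()['tcp_rot'];print(Ro.from_euler('xyz',q,degrees=True).as_matrix().round(3))
E
```

```text
panL [642.53739539 119.78793425] panR [ 632.35197347 -114.46389472]
well [ 515.4892986  -373.10753359] [ 520.3724413  -375.46074545]
(280.4894714355469, 260.43157958984375) 9.251818656921387 cap z48 [434.5 118.1  48. ] r 23.464486511270863
(373.5, 256.8333435058594) 9.324504852294922 cap z48 [ 442.2 -115.9   48. ] r 23.648833428795232
(317.0, 262.0) 4.472236156463623 cap z48 [430.1  26.1  48. ] r 11.342496957617378
B? [ 446.1 -118.6   78. ]
A? [439.3 113.6  78. ]
yellow [516.4  19.8  78. ]
orange [460.8 195.9  78. ]
vial [432.6  22.   45. ]
panR [ 640.2 -119.5   99. ]
panL [649.  119.3  99. ]
orange [454.4903031  197.87787352  48.        ] yel [511.49533988  22.79548249  48.        ]
reagent [767. 149.  70.]
dish [796. -64.  14.]
beaker [ 348. -391.   35.]
[[-0.001 -0.927  0.374]
 [-0.001  0.374  0.927]
 [-1.     0.    -0.001]]
```

```bash
python3 -m jog '[[[0.016,-0.034,0],[0,0,-0.12],1],[[0.032,-0.068,0],[0,0,-0.24],1],[[0.048,-0.102,0],[0,0,-0.36],1],[[0.064,-0.136,0],[0,0,-0.48],1],[[0.08,-0.17,0],[0,0,-0.6],1]]'
python3 -m jog '[[[0.016,-0.034,0],[0,0,-0.12],1],[[0.032,-0.068,0],[0,0,-0.24],1],[[0.048,-0.102,0],[0,0,-0.36],1],[[0.064,-0.136,0],[0,0,-0.48],1],[[0.08,-0.17,0],[0,0,-0.587],1]]'
python3 -m jog '[[[0.016,-0.03,0],[0,0,0],0.3],[[0.032,-0.06,0],[0,0,0],0.3],[[0.045,-0.09,0],[0,0,0],0.3],[[0.052,-0.1,0],[0,0,0],0.3],[[0.052,-0.1,0],[0,0,0],0.3]]'
python3 -c "
from h import *
snap('wrist','w1')
print(r.sense()['tool_pos'],r.sense()['finger_gap'],r.sense()['time'],r.sense()['ft_force'])"
```

```text
time: 0.57
tool_pos: [304.8, 384.7, 217.7]
tcp_rot: [-158.1, 90.0, -124.8]
ft_force: [1.6, 0.4, 0.5]
finger_gap: 85.5
time: 0.98
tool_pos: [384.9, 214.6, 218.1]
tcp_rot: [11.7, 90.0, 11.4]
ft_force: [0.4, 0.4, 0.7]
finger_gap: 85.4
time: 1.4
tool_pos: [437.6, 114.1, 218.0]
tcp_rot: [-95.2, 90.0, -95.4]
ft_force: [0.7, 0.6, -0.1]
finger_gap: 55.7
[436.8616675  115.54451762 217.91321042] 55.33641185979132 1.45 [0.0825743  0.79081146 0.40727875]
```

View pics/w1.png

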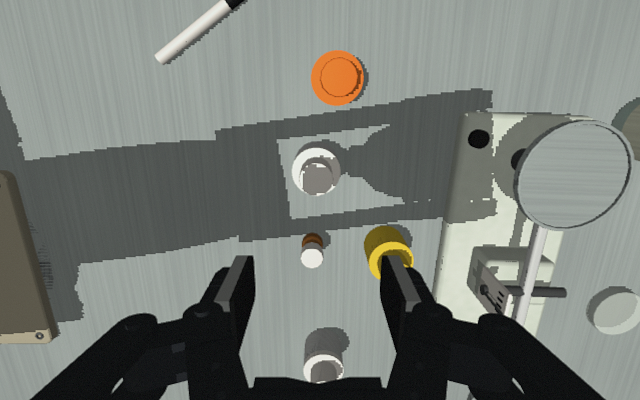

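The wrist picture shows canister A at about (317,172), with its knob top near (317,178). The left pan is at (574,175), the vial at (312,250) and the yellow look-alike at (388,250).

```bash
python3 - <<'E'
from h import *
d,t=ld('w1')
print((-d['W'][:3,:3].T@d['W'][:3,3]).round(1),d['W'].round(3))
cv2.imwrite('pics/c4.png',np.hstack([cv2.resize(t[130:210,275:355],None,fx=5,fy=5,interpolation=2),cv2.resize(t[110:240,505:640],(400,400),interpolation=2)]))
g=cv2.cvtColor(t,6)
for p,z in (((574.5,174),99),):print(onz(d,*p,z))
E
```

```text
[437.9 193.  372.1] [[ 1.00000e+00 -5.00000e-03  0.00000e+00 -4.36971e+02]
 [-5.00000e-03 -9.52000e-01  3.06000e-01  7.19400e+01]
 [-1.00000e-03 -3.06000e-01 -9.52000e-01  4.13966e+02]
 [ 0.00000e+00  0.00000e+00  0.00000e+00  1.00000e+00]]
[641.86589825 126.44313944  99.        ]
```

View pics/c4.png

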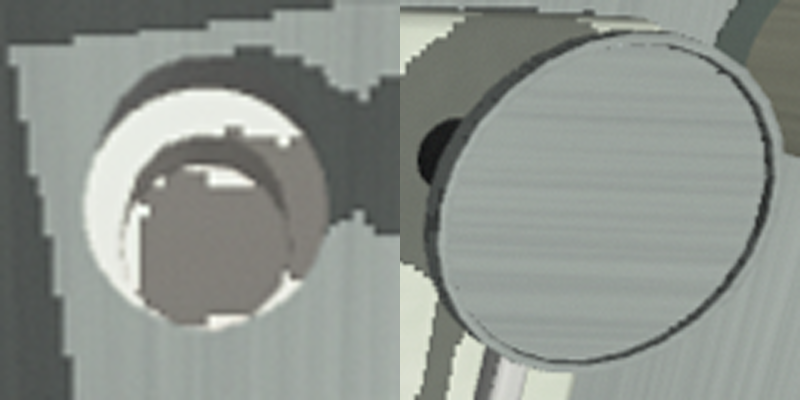

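```bash
python3 - <<'E'
from h import *
d,t=ld('w1')
p=onz(d,206.5/5-.5+275,208.5/5-.5+130,48); print('A',p.round(1), [ (5*(a+.5-o)) for a,o in zip(proj(d,[p[0],p[1],78]),(275,130))])
k=3.0
# pan outer rim top edge & inner rim points in crop -> circle fit on z
pts=np.array([(440,240),(585,362),(770,175),(640,42),(500,120),(690,315),(755,95)],float)
sx=400/135; sy=400/130
P=np.array([onz(d,(x-400+.5)/sx-.5+505,(y+.5)/sy-.5+110,99)[:2] for x,y in pts])
A=np.c_[2*P,np.ones(len(P))];s=np.linalg.lstsq(A,(P**2).sum(1),rcond=None)[0];print('panL',s[:2],np.sqrt(s[2]+s[:2]@s[:2]))
E
```

```text
A [436.3 118.   48. ] [np.float64(205.86643696559833), np.float64(248.06279836627937)]
panL [642.42566875 123.36863357] 42.4716464437361
```

```bash
python3 -m jog '[[[0,0.001,-0.035],[0,0,0],0.3],[[0,0.001,-0.07],[0,0,0],0.3],[[0,0.001,-0.105],[0,0,0],0.3],[[0,0.001,-0.135],[0,0,0],0.3],[[0,0.001,-0.15],[0,0,0],0.3]]'
python3 -m jog '[[[0,0,-0.005],[0,0,0],0.3],[[0,0,-0.007],[0,0,0],0.1],[[0,0,-0.007],[0,0,0],-0.5],[[0,0,-0.007],[0,0,0],-0.5],[[0,0,-0.007],[0,0,0],-0.5]]' 40
```

```text
time: 1.87
tool_pos: [433.1, 118.5, 63.8]
tcp_rot: [-177.0, 89.7, -176.9]
ft_force: [-0.0, 0.1, 0.5]
finger_gap: 55.7
time: 2.28
tool_pos: [437.9, 117.9, 62.9]
tcp_rot: [10.4, 89.8, 10.4]
ft_force: [-0.9, 0.0, 0.6]
finger_gap: 25.8
```

```bash
python3 -m jog '[[[0,0,0],[0,0,0],-0.5]]' 40; python3 -c "
from h import *
snap('wrist','w2')"
```

```text
time: 2.37
tool_pos: [437.9, 117.7, 62.8]
tcp_rot: [10.7, 89.8, 10.7]
ft_force: [-0.3, 0.5, 4.3]
finger_gap: 25.8
```

View pics/w2.png

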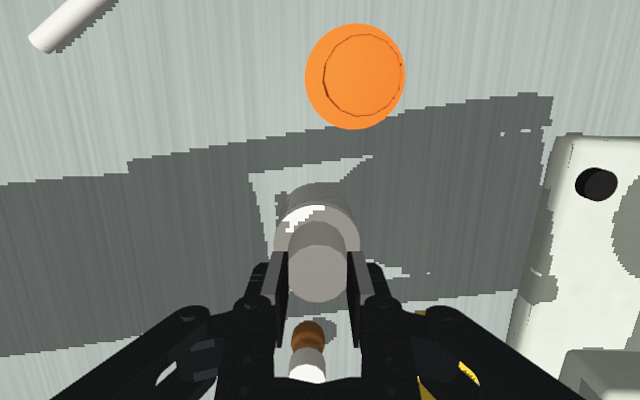

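```bash
python3 - <<'E'
from h import *
d,t=ld('w2'); s=r.sense()
print(s['tool_pos'],s['ft_force'],s['finger_gap'],s['wrist_torque'])
for p in [(437,117.5,78),(437,117.5,48),(437,132.5,78),(437,117.5,55),(437,102.5,78)]: print(p,proj(d,p))
cv2.imwrite('pics/c5.png',cv2.resize(t[170:390,220:420],None,fx=2.7,fy=2.7,interpolation=2))
E
```

```text
[437.85474694 117.65083098  62.76645773] [-0.43391536  1.01568005  6.12897839] 26.39285937522918 [ 0.03110861  0.19222183 -0.01142805]
(437, 117.5, 78) (np.float64(315.34171486628645), np.float64(274.69638475769807))
(437, 117.5, 48) (np.float64(315.46094408689487), np.float64(245.83215854057278))
(437, 132.5, 78) (np.float64(315.24433772262046), np.float64(243.7492708638147))
(437, 117.5, 55) (np.float64(315.43653949072416), np.float64(251.74027218097484))
(437, 102.5, 78) (np.float64(315.43355870127715), np.float64(303.8849757853649))
```

View pics/c5.png

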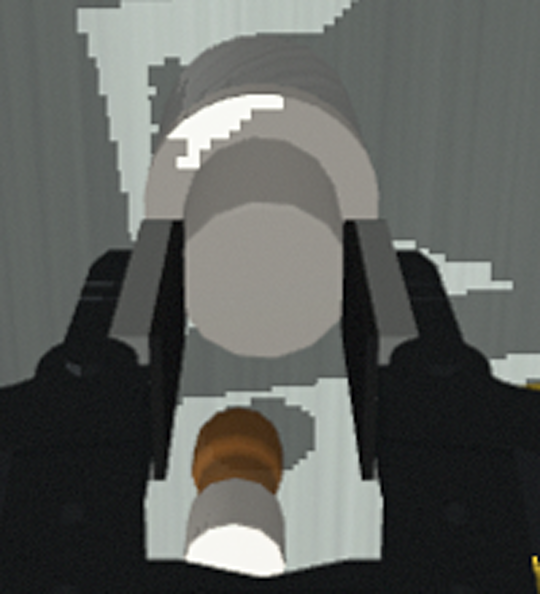

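```bash
python3 -m jog '[[[0,0,0.01],[0,0,0],-0.5],[[0,0,0.03],[0,0,0],-0.5],[[0,0,0.06],[0,0,0],-0.5],[[0,0,0.09],[0,0,0],-0.5],[[0.01,0,0.11],[0,0,0],-0.5]]' 40
python3 -m jog '[[[0.03,0,0.01],[0,0,0],-0.5],[[0.06,0.001,0.02],[0,0,0],-0.5],[[0.09,0.002,0.02],[0,0,0],-0.5],[[0.12,0.003,0.02],[0,0,0],-0.5],[[0.15,0.003,0.02],[0,0,0],-0.5]]' 40
python3 -m jog '[[[0.025,0,0],[0,0,0],-0.5],[[0.04,0,0],[0,0,0],-0.5],[[0.046,0,0],[0,0,0],-0.5],[[0.046,0,0],[0,0,0],-0.5],[[0.046,0,0],[0,0,0],-0.5]]' 40
python3 -c "
from h import *
snap('wrist','w3');snap('scene','s3');snap('top','t3');print(r.sense()['ft_force'],r.sense()['tool_pos'])"
```

```text
time: 2.83
tool_pos: [446.5, 117.5, 174.7]
tcp_rot: [10.8, 89.9, 10.8]
ft_force: [0.1, -0.1, -0.9]
finger_gap: 26.2
time: 3.25
tool_pos: [598.2, 120.4, 192.2]
tcp_rot: [8.0, 89.9, 8.0]
ft_force: [-0.3, 0.5, -0.8]
finger_gap: 26.1
time: 3.67
tool_pos: [642.1, 120.3, 191.2]
tcp_rot: [-176.3, 89.9, -176.3]
ft_force: [-0.6, -0.8, -1.0]
finger_gap: 26.0
[ 0.07884151 -0.11183024 -1.34854749] [641.82752756 120.49507093 191.56940506]
```

View pics/w3.png

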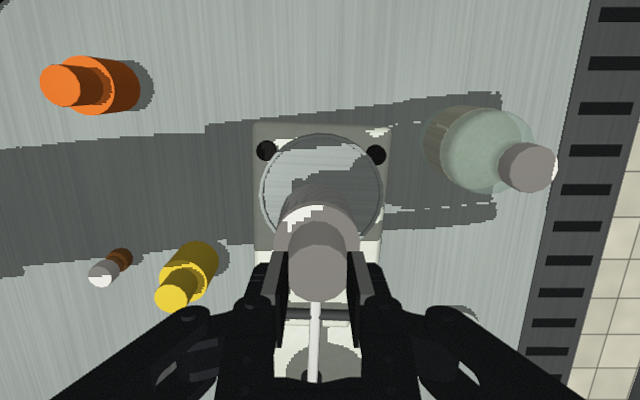

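View pics/s3.png

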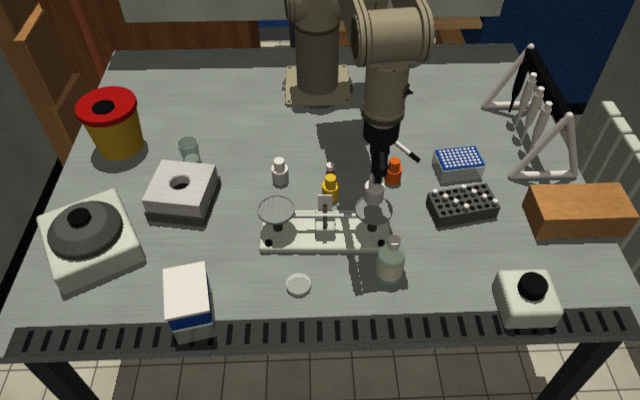

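Canister A is held upright over the left pan. The pan's outline in the wrist view spans columns 260 to 384, with its far edge at row 133.

```bash
python3 - <<'E'
from h import *
d,t=ld('w3')
P=np.array([onz(d,x,y,99)[:2] for x,y in [(260,190),(384,190),(322,133),(275,157),(370,158),(264,212)]]);print(P.round(1))
A=np.c_[2*P,np.ones(len(P))];s=np.linalg.lstsq(A,(P**2).sum(1),rcond=None)[0];print('panL',s[:2],np.sqrt(s[2]+s[:2]@s[:2]))
E
```

```text
[[600.5 128.3]
 [690.5 128.2]
 [645.4 169.2]
 [612.3 152.5]
 [679.3 151.7]
 [602.6 111.4]]
panL [645.53287611 123.5717922 ] 44.829253267550214
```

```bash
python3 -m jog '[[[0.002,0.001,-0.01],[0,0,0],-0.5],[[0.003,0.002,-0.02],[0,0,0],-0.5],[[0.003,0.002,-0.027],[0,0,0],-0.5],[[0.003,0.002,-0.031],[0,0,0],-0.5],[[0.003,0.002,-0.032],[0,0,0],-0.5]]' 40
python3 -m jog '[[[0,0,-0.002],[0,0,0],-0.5],[[0,0,-0.004],[0,0,0],-0.5],[[0,0,-0.006],[0,0,0],-0.5],[[0,0,-0.007],[0,0,0],-0.5],[[0,0,-0.007],[0,0,0],-0.5]]' 40
python3 -c "
from h import *
snap('scene','s4');print(r.sense()['ft_force'],r.sense()['tool_pos'])
_,t=ld('s4');cv2.imwrite('pics/c6.png',cv2.resize(t[140:260,250:410],None,fx=4.9,fy=4.9,interpolation=2))"
```

```text
time: 4.23
tool_pos: [644.5, 122.3, 157.0]
tcp_rot: [-173.7, 89.8, -173.7]
ft_force: [-0.2, 0.4, -0.3]
finger_gap: 25.8
time: 4.65
tool_pos: [645.8, 122.3, 152.3]
tcp_rot: [0.9, 90.0, 0.9]
ft_force: [-0.4, 0.0, -0.7]
finger_gap: 25.7
[ 0.04279112  0.37649028 -1.14974722] [645.83757741 122.38399351 152.41790031]
```

View pics/c6.png

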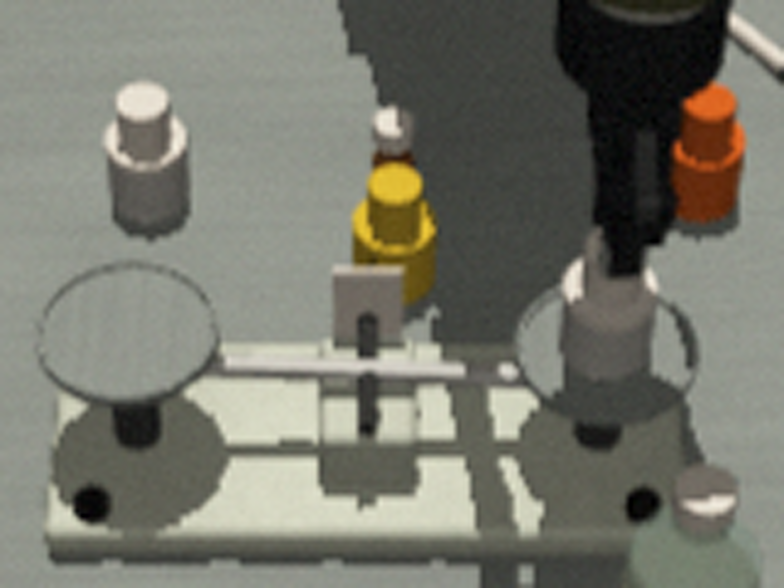

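```bash
python3 -m jog '[[[0,0,-0.002],[0,0,0],-0.5],[[0,0,-0.004],[0,0,0],-0.5],[[0,0,-0.005],[0,0,0],-0.5],[[0,0,-0.005],[0,0,0],-0.5],[[0,0,-0.005],[0,0,0],-0.5]]' 30
python3 -m jog '[[[0,0,0],[0,0,0],-0.25],[[0,0,0],[0,0,0],-0.2],[[0,0,0],[0,0,0],-0.1],[[0,0,0],[0,0,0],0],[[0,0,0],[0,0,0],0.1]]'
python3 -m jog '[[[0,0,0],[0,0,0],0.2],[[0,0,0],[0,0,0],0.3],[[0,0,0.01],[0,0,0],0.3],[[0,0,0.03],[0,0,0],0.3],[[0,0,0.06],[0,0,0],0.3]]'
python3 -c "
from h import *
snap('wrist','w5');snap('scene','s5');print(r.sense()['ft_force'],r.sense()['tool_pos'])
_,t=ld('s5');cv2.imwrite('pics/c7.png',cv2.resize(t[140:260,250:410],None,fx=4.9,fy=4.9,interpolation=2))"
```

```text
time: 5.12
tool_pos: [645.7, 122.4, 147.2]
tcp_rot: [-5.8, 90.0, -5.8]
ft_force: [-0.3, -0.1, 0.6]
finger_gap: 26.1
time: 5.53
tool_pos: [645.6, 122.4, 147.2]
tcp_rot: [167.5, 90.0, 167.5]
ft_force: [0.9, 0.1, -0.5]
finger_gap: 47.1
time: 5.95
tool_pos: [643.7, 122.1, 204.9]
tcp_rot: [-173.8, 89.7, -173.8]
ft_force: [0.5, 0.4, 0.1]
finger_gap: 55.6
[0.50283211 0.00083142 0.38445732] [648.64979477 122.71787808 214.6071645 ]
```

View pics/c7.png

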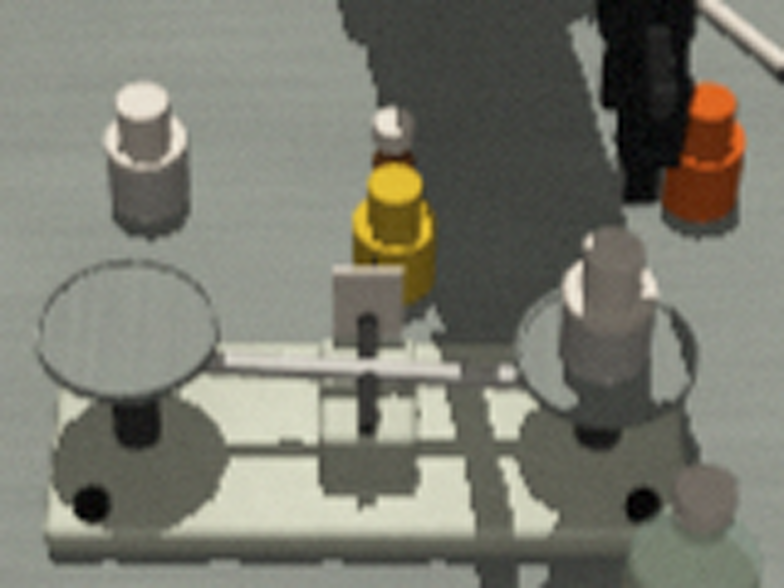

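View pics/w5.png

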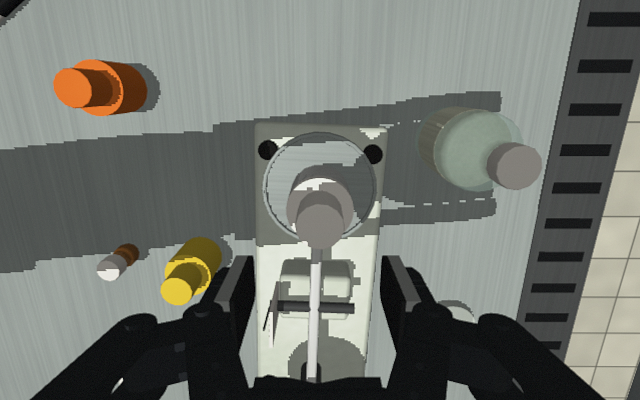

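```bash
python3 -m jog '[[[-0.02,-0.024,0.01],[0,0,0],0.3],[[-0.045,-0.052,0.01],[0,0,0],0.3],[[-0.07,-0.08,0.01],[0,0,0],0.3],[[-0.095,-0.11,0.01],[0,0,0],0.3],[[-0.12,-0.14,0.01],[0,0,0],0.3]]'
python3 -m jog '[[[-0.025,-0.028,0],[0,0,0],0.3],[[-0.05,-0.056,0],[0,0,0],0.3],[[-0.07,-0.08,0],[0,0,0],0.3],[[-0.081,-0.098,0],[0,0,0],0.3],[[-0.081,-0.098,0],[0,0,0],0.3]]'
python3 -m jog '[[[0,0,0],[0,0,0],0.3],[[0,0,0],[0,0,0],0.3]]'
python3 -c "
from h import *
snap('wrist','w6');snap('scene','s6');print(r.sense()['ft_force'],r.sense()['tool_pos'])
_,t=ld('w6');cv2.imwrite('pics/c8.png',cv2.resize(t[130:210,275:355],None,fx=5,fy=5,interpolation=2))"
```

```text
time: 6.47
tool_pos: [524.6, -18.5, 217.9]
tcp_rot: [-13.2, 89.9, -13.1]
ft_force: [-0.4, -1.5, -0.1]
finger_gap: 55.4
time: 6.88
tool_pos: [443.1, -118.6, 218.2]
tcp_rot: [-64.1, 89.9, -64.3]
ft_force: [0.1, -0.4, 0.3]
finger_gap: 55.7
time: 7.05
tool_pos: [445.1, -115.5, 217.8]
tcp_rot: [-0.2, 89.9, -0.2]
ft_force: [0.4, -0.1, -0.9]
finger_gap: 55.3
[ 1.46140348  0.06068604 -0.62142966] [ 445.22017847 -114.93731857  217.4482622 ]
```

View pics/w6.png

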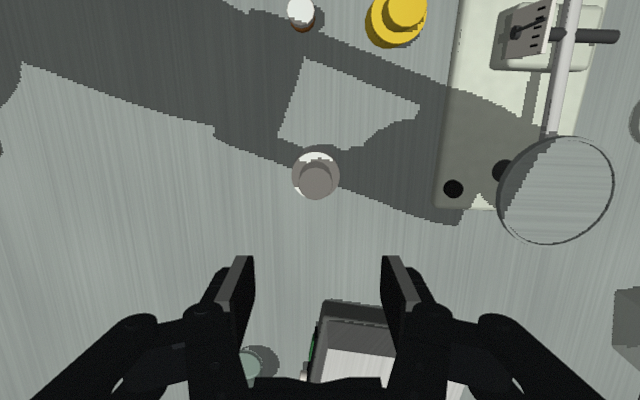

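View pics/c8.png

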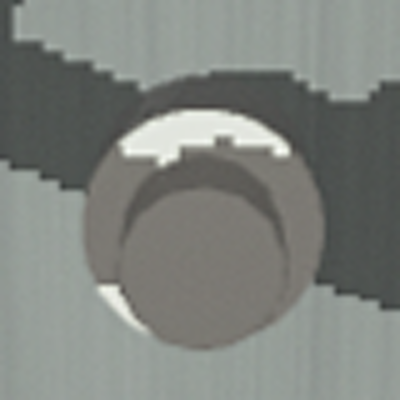

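```bash
python3 - <<'E'
from h import *
d,t=ld('w6')
p=onz(d,204/5-.5+275,229/5-.5+130,48); print('B',p.round(1), [ (5*(a+.5-o)) for a,o in zip(proj(d,[p[0],p[1],78]),(275,130))])
q=onz(d,203.5/5-.5+275,268/5-.5+130,78);print(q)
# pan right rim (raised): 
P=np.array([onz(d,x,y,99+12)[:2] for x,y in [(497,205),(555,244),(613,175),(575,137),(515,160),(595,224)]])
A=np.c_[2*P,np.ones(len(P))];s=np.linalg.lstsq(A,(P**2).sum(1),rcond=None)[0];print('panR',s[:2],np.sqrt(s[2]+s[:2]@s[:2]))
E
```

```text
B [ 443.6 -115.4   48. ] [np.float64(203.35793677820817), np.float64(270.2389658236248)]
[ 443.60413789 -114.97220966   78.        ]
panR [ 628.92107592 -115.07243833] 44.04961609499006
```

```bash
python3 -m jog '[[[-0.001,0,-0.035],[0,0,0],0.3],[[-0.001,0,-0.07],[0,0,0],0.3],[[-0.001,0,-0.105],[0,0,0],0.3],[[-0.001,0,-0.135],[0,0,0],0.3],[[-0.001,0,-0.15],[0,0,0],0.3]]'
python3 -m jog '[[[0,0,-0.003],[0,0,0],0.3],[[0,0,-0.003],[0,0,0],0.1],[[0,0,-0.003],[0,0,0],-0.5],[[0,0,-0.003],[0,0,0],-0.5],[[0,0,-0.003],[0,0,0],-0.5]]' 40
python3 -m jog '[[[0,0,0],[0,0,0],-0.5]]' 40
python3 -m jog '[[[0,0,0.01],[0,0,0],-0.5],[[0,0,0.03],[0,0,0],-0.5],[[0,0,0.06],[0,0,0],-0.5],[[0,0,0.09],[0,0,0],-0.5],[[0.01,0,0.12],[0,0,0],-0.5]]' 40
python3 -m jog '[[[0.03,0,0.02],[0,0,0],-0.5],[[0.06,0,0.03],[0,0,0],-0.5],[[0.09,0,0.03],[0,0,0],-0.5],[[0.12,0,0.03],[0,0,0],-0.5],[[0.15,0,0.03],[0,0,0],-0.5]]' 40
python3 -m jog '[[[0.015,0,0],[0,0,0],-0.5],[[0.025,0,0],[0,0,0],-0.5],[[0.028,0,0],[0,0,0],-0.5],[[0.028,0,0],[0,0,0],-0.5],[[0.028,0,0],[0,0,0],-0.5]]' 40
python3 -c "
from h import *
snap('wrist','w7');snap('scene','s7');print(r.sense()['ft_force'],r.sense()['tool_pos'])
_,t=ld('s7');cv2.imwrite('pics/c9.png',cv2.resize(t[140:260,250:410],None,fx=4.9,fy=4.9,interpolation=2))"
```

```text
time: 7.57
tool_pos: [441.4, -113.6, 62.8]
tcp_rot: [157.6, 89.7, 157.7]
ft_force: [0.6, -0.3, -0.9]
finger_gap: 55.5
time: 7.98
tool_pos: [445.1, -116.1, 66.0]
tcp_rot: [-21.4, 89.8, -21.4]
ft_force: [0.2, 1.3, -0.2]
finger_gap: 21.0
time: 8.07
tool_pos: [444.7, -116.0, 65.6]
tcp_rot: [-21.9, 89.9, -21.9]
ft_force: [0.4, -0.9, -0.2]
finger_gap: 21.4
time: 8.48
tool_pos: [452.6, -115.6, 186.4]
tcp_rot: [-161.3, 90.0, -161.4]
ft_force: [-0.4, 0.1, -0.3]
finger_gap: 21.3
time: 8.9
tool_pos: [605.4, -115.7, 216.0]
tcp_rot: [-15.8, 89.9, -15.8]
ft_force: [-1.1, 0.6, 0.7]
finger_gap: 21.4
time: 9.32
tool_pos: [631.3, -115.7, 214.7]
tcp_rot: [-75.8, 90.0, -75.8]
ft_force: [-0.1, 0.2, 0.1]
finger_gap: 21.2
[-0.06002298  0.21858123 -0.01019041] [ 631.06593799 -115.75108531  214.73131252]
```

View pics/w7.png

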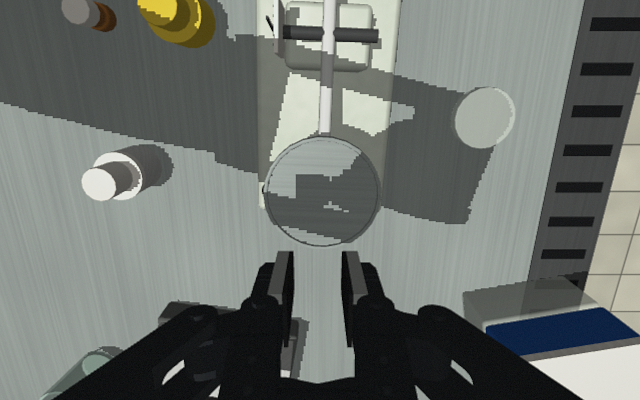

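View pics/c9.png

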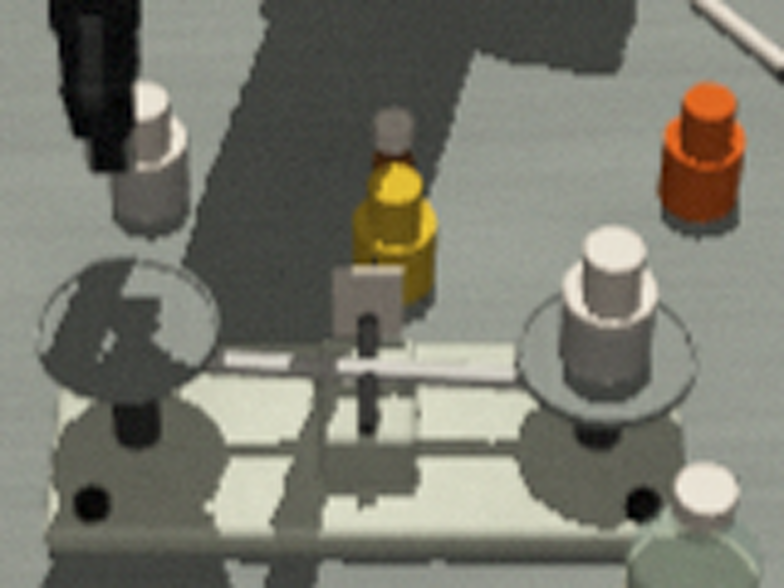

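The fingers closed to 21 mm with nothing between them, so the grasp missed. B is still standing on the bench and the right pan is empty. I'll locate B again and work out why.

```bash
python3 - <<'E'
from h import *
d,t=ld('w7')
print('B knob',onz(d,99,184,78)); 
print('TCPproj',proj(d,(631,-115.7,214.7)))
for n in ('s6','s7','scene0'):
    ds,s=ld(n); print(n); 
a=ld('scene0')[1][150:195,265:295];b=ld('s7')[1][150:195,265:295]
cv2.imwrite('pics/c10.png',cv2.resize(np.hstack([a,b]),None,fx=10,fy=10,interpolation=2))
cv2.imwrite('pics/c11.png',cv2.resize(t[135:215,70:170],None,fx=7,fy=7,interpolation=2))
snap('top','t7'); d,t=ld('t7')
cv2.imwrite('pics/c12.png',np.hstack([cv2.resize(x[230:290,340:400],None,fx=6.5,fy=6.5,interpolation=2) for x in (ld('top0')[1],t)]))
E
```

```text
B knob [ 445.21615241 -114.95161891   78.        ]
TCPproj (np.float64(316.64550530951755), np.float64(258.47906174525235))
s6
s7
scene0
```

View pics/c12.png

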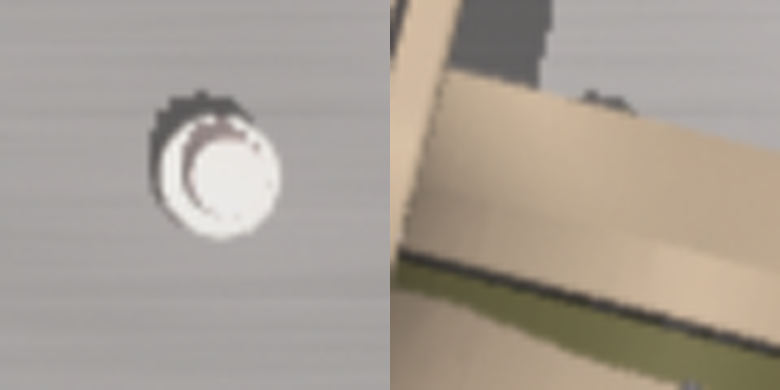

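View pics/c11.png

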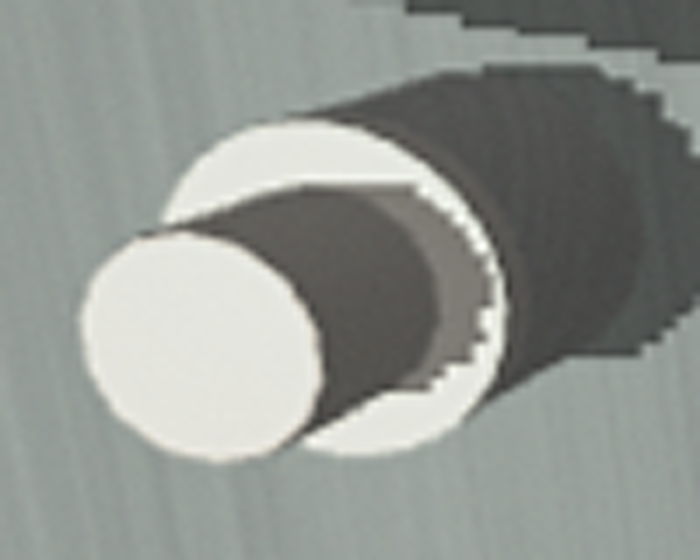

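B hasn't moved; it is at about (444.5,-115). The pad geometry in the wrist pictures (tip edge at row 251, 49 px apart for a 21 mm gap) puts the tips about 135 mm below the camera. That is roughly 18 mm above the reported TCP, so A was held only by the top of its knob. I'll go lower on B and check from the side.

```bash
python3 -m jog '[[[-0.03,0,0],[0,0,0],0.3],[[-0.065,0,0],[0,0,0],0.3],[[-0.1,0,0],[0,0,0],0.3],[[-0.135,0,0],[0,0,0],0.3],[[-0.17,0,0],[0,0,0],0.3]]'
python3 -m jog '[[[-0.012,0.001,-0.02],[0,0,0],0.3],[[-0.016,0.001,-0.055],[0,0,0],0.3],[[-0.017,0.001,-0.09],[0,0,0],0.3],[[-0.017,0.001,-0.125],[0,0,0],0.3],[[-0.017,0.001,-0.148],[0,0,0],0.3]]'
python3 -m jog '[[[0,0,0],[0,0,0],0.3],[[0,0,0],[0,0,0],0.3]]'
python3 -c "
from h import *
snap('wrist','w8');snap('scene','s8');print(r.sense()['ft_force'],r.sense()['tool_pos'])
_,t=ld('s8');_,w=ld('w8');cv2.imwrite('pics/c13.png',np.hstack([cv2.resize(t[130:200,240:320],None,fx=5,fy=5,interpolation=2),cv2.resize(w[170:380,200:440],(400,350))]))"
```

```text
time: 9.88
tool_pos: [459.6, -115.5, 214.0]
tcp_rot: [-52.1, 90.0, -52.1]
ft_force: [0.0, -0.6, 1.1]
finger_gap: 55.5
time: 10.3
tool_pos: [442.5, -114.1, 63.4]
tcp_rot: [160.7, 89.9, 160.7]
ft_force: [-0.5, 1.4, -0.2]
finger_gap: 55.8
time: 10.47
tool_pos: [443.3, -114.3, 65.6]
tcp_rot: [159.9, 89.8, 159.9]
ft_force: [0.6, 0.6, 1.0]
finger_gap: 55.4
[ 0.05117691 -0.4209348   0.37881215] [ 445.92186397 -115.18191741   68.38814234]
```

View pics/c13.png

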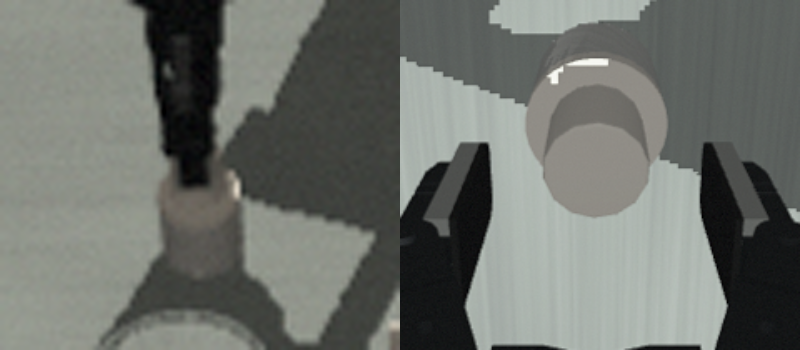

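```bash
python3 -m jog '[[[-0.001,0,-0.006],[0,0,0],0.3],[[-0.001,0,-0.012],[0,0,0],0.3],[[-0.001,0,-0.018],[0,0,0],0.3],[[-0.001,0,-0.022],[0,0,0],0.3],[[-0.001,0,-0.022],[0,0,0],0.3]]'
python3 -m jog '[[[0,0,0],[0,0,0],0.1],[[0,0,0],[0,0,0],-0.1],[[0,0,0],[0,0,0],-0.5],[[0,0,0],[0,0,0],-0.5],[[0,0,0],[0,0,0],-0.5]]' 40
python3 -c "
from h import *
snap('wrist','w9');snap('scene','s9');print(r.sense()['ft_force'],r.sense()['tool_pos'])
_,t=ld('s9');_,w=ld('w9');cv2.imwrite('pics/c14.png',np.hstack([cv2.resize(t[130:200,240:320],None,fx=5,fy=5,interpolation=2),cv2.resize(w[170:380,200:440],(400,350))]))"
```

```text
time: 10.98
tool_pos: [442.8, -114.3, 43.0]
tcp_rot: [158.5, 89.9, 158.5]
ft_force: [-0.2, 0.4, -0.4]
finger_gap: 55.7
time: 11.4
tool_pos: [443.8, -114.7, 44.6]
tcp_rot: [-30.2, 90.0, -30.2]
ft_force: [-1.2, 0.2, 2.8]
finger_gap: 28.8
[-1.85633744  0.20367871  4.88629931] [ 443.85037973 -114.75580979   44.59282814]
```

View pics/c14.png

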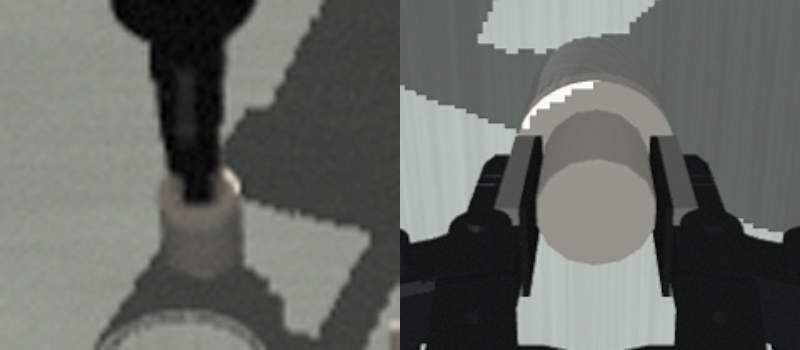

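```bash
python3 -m jog '[[[0,0,0.01],[0,0,0],-0.5],[[0,0,0.03],[0,0,0],-0.5],[[0,0,0.06],[0,0,0],-0.5],[[0,0,0.09],[0,0,0],-0.5],[[0.01,0,0.12],[0,0,0],-0.5]]' 40
python3 -m jog '[[[0.03,0,0.02],[0,0,0],-0.5],[[0.06,0,0.03],[0,0,0],-0.5],[[0.09,0,0.03],[0,0,0],-0.5],[[0.12,0,0.03],[0,0,0],-0.5],[[0.15,0,0.03],[0,0,0],-0.5]]' 40
python3 -m jog '[[[0.015,0,0],[0,0,0],-0.5],[[0.025,0,0],[0,0,0],-0.5],[[0.028,0,0],[0,0,0],-0.5],[[0.028,0,0],[0,0,0],-0.5],[[0.028,0,0],[0,0,0],-0.5]]' 40
python3 -c "
from h import *
d,_=ld('w7')
for z in (108,112): print(z,onz(d,263,190,z),onz(d,380,190,z),onz(d,324,136,z),onz(d,320,246,z))
snap('wrist','w10');snap('scene','s10');print(r.sense()['ft_force'],r.sense()['tool_pos'])
_,t=ld('s10');cv2.imwrite('pics/c15.png',cv2.resize(t[140:260,250:410],None,fx=4.9,fy=4.9,interpolation=2))"
```

```text
time: 11.92
tool_pos: [452.1, -114.3, 165.3]
tcp_rot: [163.9, 89.9, 163.9]
ft_force: [0.9, -0.6, -1.7]
finger_gap: 28.4
time: 12.33
tool_pos: [605.1, -114.5, 194.8]
tcp_rot: [-9.2, 90.0, -9.2]
ft_force: [-0.3, -0.2, -1.4]
finger_gap: 28.3
time: 12.75
tool_pos: [631.0, -114.6, 194.1]
tcp_rot: [169.0, 89.9, 169.0]
ft_force: [0.2, 0.2, -2.5]
finger_gap: 28.5
108 [ 589.61587114 -111.84094153  108.        ] [ 679.60208536 -111.96559712  108.        ] [636.34160153 -70.71269663 108.        ] [ 633.50639205 -159.07975431  108.        ]
112 [ 590.25546368 -110.69077791  112.        ] [ 678.86205736 -110.81352235  112.        ] [636.26482014 -70.19308928 112.        ] [ 633.47307858 -157.20535046  112.        ]
[ 0.0533059  -0.81882115 -1.24323935] [ 630.9541443  -114.69415226  194.35603259]
```

View pics/w10.png

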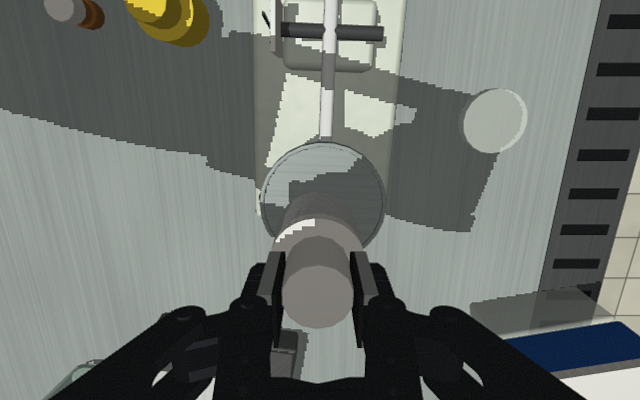

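View pics/c15.png

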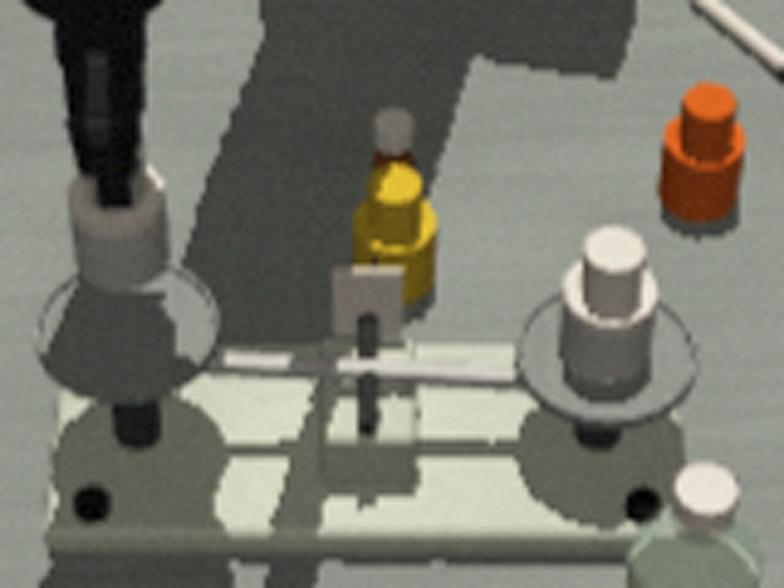

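```bash
python3 -m jog '[[[0.002,0,-0.015],[0,0,0],-0.5],[[0.004,0,-0.028],[0,0,0],-0.5],[[0.004,0,-0.036],[0,0,0],-0.5],[[0.004,0,-0.04],[0,0,0],-0.5],[[0.004,0,-0.042],[0,0,0],-0.5]]' 40
python3 -m jog '[[[0,0,-0.002],[0,0,0],-0.5],[[0,0,-0.004],[0,0,0],-0.5],[[0,0,-0.006],[0,0,0],-0.5],[[0,0,-0.008],[0,0,0],-0.5],[[0,0,-0.008],[0,0,0],-0.5]]' 40
python3 -c "
from h import *
snap('scene','s11');print(r.sense()['ft_force'],r.sense()['tool_pos'])
_,t=ld('s11');cv2.imwrite('pics/c16.png',cv2.resize(t[140:260,250:410],None,fx=4.9,fy=4.9,interpolation=2))"
```

```text
time: 13.27
tool_pos: [634.6, -114.4, 150.7]
tcp_rot: [165.5, 89.9, 165.5]
ft_force: [-1.0, -0.1, -2.4]
finger_gap: 28.9
time: 13.68
tool_pos: [635.8, -114.7, 144.1]
tcp_rot: [-9.0, 90.0, -9.0]
ft_force: [-0.1, 0.3, -1.5]
finger_gap: 28.5
[-0.32418394  0.66651338 -1.5854209 ] [ 635.79988189 -114.65820425  144.30932488]
```

View pics/c16.png

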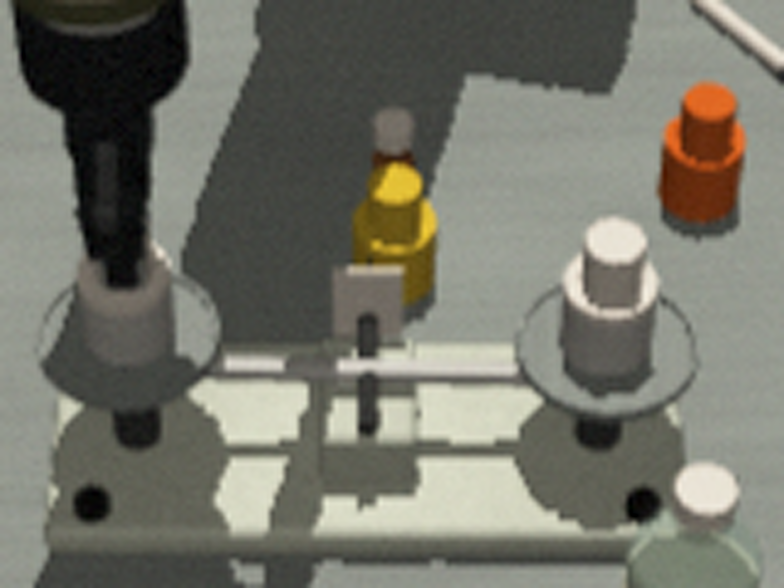

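```bash
python3 -m jog '[[[0,0,-0.002],[0,0,0],-0.5],[[0,0,-0.003],[0,0,0],-0.5],[[0,0,-0.004],[0,0,0],-0.5],[[0,0,-0.004],[0,0,0],-0.45],[[0,0,-0.004],[0,0,0],-0.4]]' 30
python3 -m jog '[[[0,0,0],[0,0,0],-0.25],[[0,0,0],[0,0,0],-0.2],[[0,0,0],[0,0,0],-0.1],[[0,0,0],[0,0,0],0],[[0,0,0],[0,0,0],0.1]]'
python3 -m jog '[[[0,0,0.002],[0,0,0],0.2],[[0,0,0.005],[0,0,0],0.3],[[0,0,0.02],[0,0,0],0.3],[[0,0,0.045],[0,0,0],0.3],[[0,0,0.07],[0,0,0],0.3]]'
python3 -m jog '[[[0,0,0],[0,0,0],0.3],[[0,0,0],[0,0,0],0.3],[[0,0,0],[0,0,0],0.3],[[0,0,0],[0,0,0],0.3],[[0,0,0],[0,0,0],0.3]]'
python3 -c "
from h import *
snap('scene','s12');snap('wrist','w12');print(r.sense()['ft_force'],r.sense()['tool_pos'])
_,t=ld('s12');cv2.imwrite('pics/c17.png',cv2.resize(t[140:260,250:410],None,fx=4.9,fy=4.9,interpolation=2))"
```

```text
time: 14.15
tool_pos: [635.7, -114.7, 140.2]
tcp_rot: [-16.2, 90.0, -16.2]
ft_force: [-0.2, -0.4, -1.1]
finger_gap: 28.5
time: 14.57
tool_pos: [635.7, -114.7, 140.3]
tcp_rot: [-33.4, 90.0, -33.4]
ft_force: [-0.3, 0.1, -0.9]
finger_gap: 47.1
time: 14.98
tool_pos: [634.8, -114.4, 210.1]
tcp_rot: [165.8, 89.9, 165.8]
ft_force: [-0.2, -0.4, 0.9]
finger_gap: 55.6
time: 15.4
tool_pos: [634.9, -114.4, 208.6]
tcp_rot: [165.0, 89.9, 165.0]
ft_force: [0.1, 1.6, 0.0]
finger_gap: 55.5
[-0.47223176 -0.12166029  1.49474515] [ 635.05269161 -114.48061179  208.95465124]
```

View pics/c17.png

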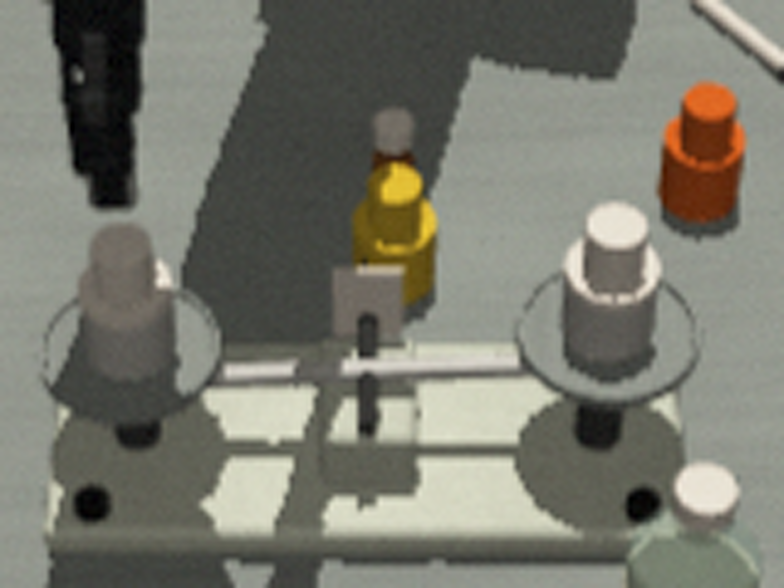

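View pics/w12.png

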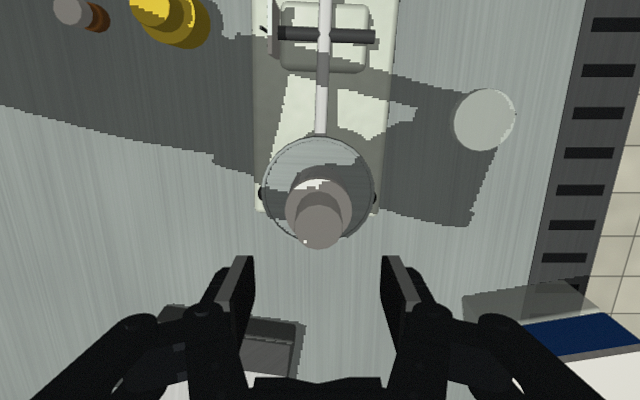

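The right pan is clearly down after more than 1 s of rest with the gripper clear. B, on the right, is the heavier canister. Next I'll take B.

```bash
python3 -c "
from h import *
d,_=ld('w12')
print(onz(d,319,227,167),onz(d,319,206,137))
ds,s=ld('s12')
for u,v in ((250+132/4.9,140+350/4.9),(250+607/4.9,140+333/4.9)): 
  for z in (93,105): print(onz(ds,u,v,z))
"
python3 -m jog '[[[0,0,-0.025],[0,0,0],0.3],[[0,0,-0.05],[0,0,0],0.3],[[0,0,-0.065],[0,0,0],0.3],[[0,0,-0.073],[0,0,0],0.3],[[0,0,-0.075],[0,0,0],0.3]]'
python3 -m jog '[[[0,0,0],[0,0,0],0.1],[[0,0,0],[0,0,0],-0.1],[[0,0,0],[0,0,0],-0.3],[[0,0,0],[0,0,0],-0.4],[[0,0,0],[0,0,0],-0.5]]' 40
python3 -c "
from h import *
snap('wrist','w13');print(r.sense()['ft_force'],r.sense()['tool_pos'],r.sense()['finger_gap'])"
```

```text
[ 635.93283815 -114.91775703  167.        ] [ 636.01736814 -111.78345505  137.        ]
[ 642.32993835 -116.88919733   93.        ]
[ 652.59087234 -115.79816205  105.        ]
[639.9460117 121.64225    93.       ]
[650.23647353 119.77878288 105.        ]
time: 15.92
tool_pos: [634.1, -114.3, 132.5]
tcp_rot: [165.5, 89.8, 165.5]
ft_force: [-0.9, -0.4, -0.0]
finger_gap: 55.2
time: 16.33
tool_pos: [636.5, -114.8, 136.5]
tcp_rot: [-13.9, 89.9, -13.9]
ft_force: [0.8, -0.7, -0.3]
finger_gap: 28.6
[0.63705836 0.07067155 0.78702314] [ 636.37994243 -114.81826422  136.24324429] 28.254982103634628
```

View pics/w13.png

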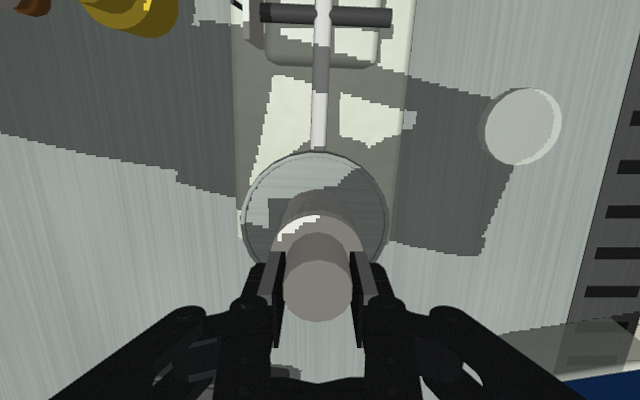

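```bash
python3 -m jog '[[[0,0,0.004],[0,0,0],-0.5],[[0,0,0.009],[0,0,0],-0.5],[[0,0,0.014],[0,0,0],-0.5],[[0,0,0.02],[0,0,0],-0.5],[[0,0,0.028],[0,0,0],-0.5]]' 60
python3 -m jog '[[[0,0,0.015],[0,0,0],-0.5],[[0,0,0.035],[0,0,0],-0.5],[[-0.01,-0.02,0.045],[0,0,0],-0.5],[[-0.02,-0.048,0.05],[0,0,0],-0.5],[[-0.03,-0.078,0.05],[0,0,0],-0.5]]' 60
python3 -m jog '[[[-0.012,-0.032,0],[0,0,0],-0.5],[[-0.024,-0.064,0],[0,0,0],-0.5],[[-0.036,-0.096,0],[0,0,0],-0.5],[[-0.048,-0.128,0],[0,0,0],-0.5],[[-0.06,-0.16,0],[0,0,0],-0.5]]' 60
python3 -m jog '[[[-0.01,-0.03,0],[0,0,0],-0.5],[[-0.02,-0.055,0],[0,0,0],-0.5],[[-0.028,-0.07,0],[0,0,0],-0.5],[[-0.028,-0.072,0],[0,0,0],-0.5],[[-0.028,-0.072,0],[0,0,0],-0.5]]' 60
python3 -c "
from h import *
snap('wrist','w14');snap('scene','s14');print(r.sense()['ft_force'],r.sense()['tool_pos'],r.sense()['finger_gap'])"
```

```text
time: 16.8
tool_pos: [635.2, -114.5, 163.2]
tcp_rot: [164.3, 89.9, 164.3]
ft_force: [-0.2, -0.1, -1.6]
finger_gap: 27.7
time: 17.22
tool_pos: [606.5, -192.8, 216.4]
tcp_rot: [-20.0, 89.8, -19.8]
ft_force: [1.6, -0.5, -1.7]
finger_gap: 27.3
time: 17.63
tool_pos: [544.9, -354.1, 214.0]
tcp_rot: [-38.9, 90.0, -38.9]
ft_force: [0.6, 0.3, -2.0]
finger_gap: 27.5
time: 18.05
tool_pos: [517.2, -425.3, 213.3]
tcp_rot: [76.0, 90.0, 75.9]
ft_force: [0.9, 0.6, -2.3]
finger_gap: 27.7
[ 0.59472372  0.15681089 -2.07765734] [ 518.19468645 -423.59551812  213.34422589] 27.67328209503096
```

View pics/w14.png

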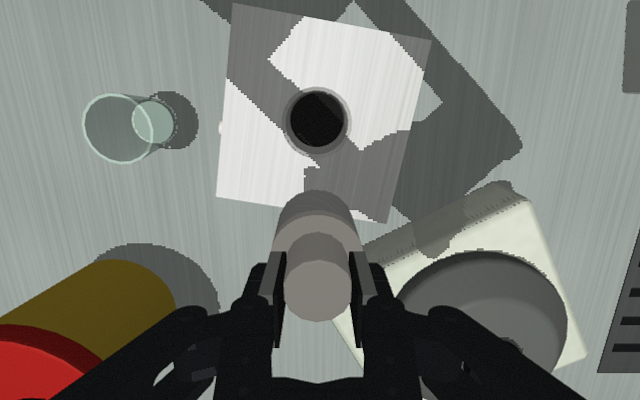

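View pics/s14.png

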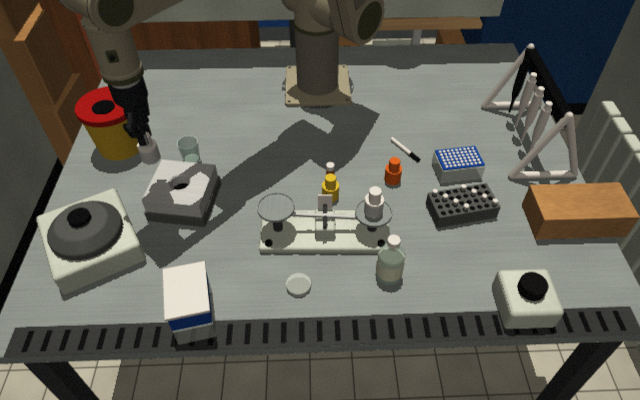

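The held canister is clear, with its knob top at about (317,290), and the well mouth is fully visible at about (316,120). A still stands on the left pan. I'll measure the well edge and the held knob in this same view.

```bash
python3 - <<'E'
from h import *
d,w=ld('w14')
a=cv2.resize(w[75:165,272:362],None,fx=4.4,fy=4.4,interpolation=2);b=cv2.resize(w[235:325,272:362],None,fx=4.4,fy=4.4,interpolation=2)
cv2.imwrite('pics/c18.png',np.hstack([a,b]))
T=r.sense()['tool_pos']; print(T)
for h in (28,30,32,34): print(h,proj(d,[T[0],T[1],T[2]+h]))
for R in (25.5,27):
  c=onz(d,316.5,120.5,80); print(c,[ (int(u),int(v)) for u,v in [proj(d,c+[R,0,0]),proj(d,c-[R,0,0]),proj(d,c+[0,R,0]),proj(d,c-[0,R,0])]])
E
```

```text
[ 518.19468645 -423.59551812  213.34422589]
28 (np.float64(319.65276818447995), np.float64(286.5263436613445))
30 (np.float64(319.687306498049), np.float64(289.1962766692834))
32 (np.float64(319.722784841445), np.float64(291.93887728612845))
34 (np.float64(319.7592421213392), np.float64(294.7571531343246))
[ 516.84441748 -371.37615672   80.        ] [(348, 120), (284, 120), (316, 86), (316, 152)]
[ 516.84441748 -371.37615672   80.        ] [(350, 120), (282, 120), (316, 84), (316, 154)]
```

View pics/c18.png

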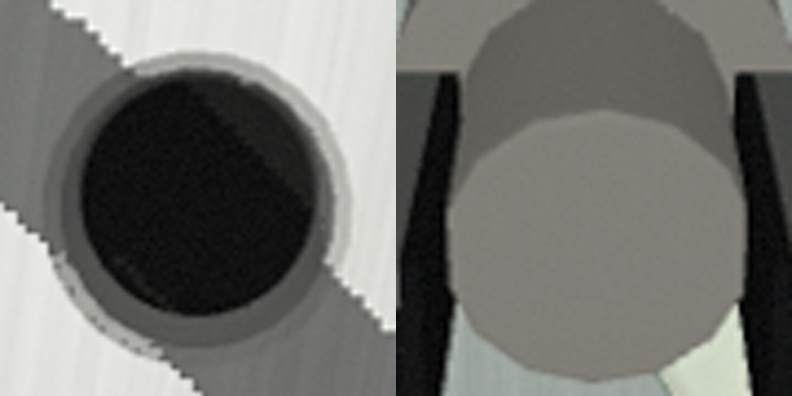

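```bash
python3 - <<'E'
from h import *
for n in ('w1','w2','w6','w9','w13','w14'):
    d,_=ld(n); print(n,(-d['W'][:3,:3].T@d['W'][:3,3]).round(2))
d,w=ld('w14'); C=-d['W'][:3,:3].T@d['W'][:3,3]
print('well',onz(d,316.6,121.2,80))
for h in (29,31,33): print(onz(d,317.2,290.5,C[2]-154.3+h))
d,w=ld('w9'); C=-d['W'][:3,:3].T@d['W'][:3,3]
# same offset in w9 : knob top z=78
cv2.imwrite('pics/c19.png',cv2.resize(w[235:345,262:372],None,fx=4.4,fy=4.4,interpolation=2)); print(proj(d,(444.2,-115.2,78)),C[2]-78)
E
```

```text
w1 [437.92 193.02 372.09]
w2 [437.51 196.48 217.03]
w6 [445.04 -36.58 372.02]
w9 [443.84 -35.84 198.75]
w13 [636.17 -35.88 290.6 ]
w14 [ 517.38 -346.43  367.58]
well [ 516.92228086 -371.92328229   80.        ]
[ 517.19121846 -424.85910414  242.27790362]
[ 517.19429768 -423.60724492  244.27790362]
[ 517.1973769  -422.3553857   246.27790362]
(np.float64(318.1891888395061), np.float64(298.64653115082865)) 120.74973039863093
```

View pics/c19.png

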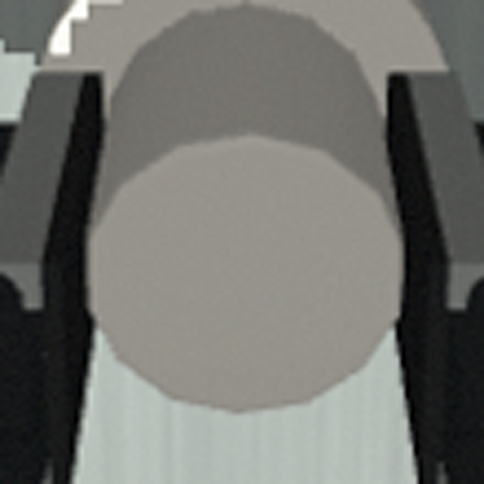

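```bash
python3 -m jog '[[[0,0.02,0],[0,0,0],-0.5],[[0,0.04,0],[0,0,0],-0.5],[[0,0.05,-0.015],[0,0,0],-0.5],[[0,0.053,-0.03],[0,0,0],-0.5],[[0,0.053,-0.045],[0,0,0],-0.5]]' 60
python3 -m jog '[[[0,0,-0.01],[0,0,0],-0.5],[[0,0,-0.018],[0,0,0],-0.5],[[0,0,-0.02],[0,0,0],-0.5],[[0,0,-0.02],[0,0,0],-0.5],[[0,0,-0.02],[0,0,0],-0.5]]' 60
python3 -c "
from h import *
print(r.sense()['tool_pos'])
snap('wrist','w15');snap('scene','s15');print(r.sense()['ft_force'],r.sense()['tool_pos'],r.sense()['finger_gap'])
d,t=ld('s15');_,w=ld('w15');cv2.imwrite('pics/c20.png',np.hstack([cv2.resize(t[120:220,130:230],None,fx=4,fy=4,interpolation=2),cv2.resize(w[150:350,220:420],None,fx=2,fy=2,interpolation=2)]))
d,_=ld('w15');print((-d['W'][:3,:3].T@d['W'][:3,3]).round(2))
print('well rim',[np.round(proj(d,(516.9+27.7*np.cos(a),-371.9+27.7*np.sin(a),80)),1) for a in np.radians([0,60,90,120,180])])"
```

```text
time: 18.57
tool_pos: [519.1, -368.8, 168.5]
tcp_rot: [-4.9, 89.9, -4.7]
ft_force: [-0.4, -0.3, -2.4]
finger_gap: 27.8
time: 18.98
tool_pos: [518.0, -371.9, 148.9]
tcp_rot: [-38.6, 90.0, -38.6]
ft_force: [-0.5, 0.7, -1.8]
finger_gap: 27.9
[ 518.02077148 -371.85563252  148.91840616]
[ 0.58710178  0.2663321  -1.57051643] [ 518.1854795  -372.20865613  149.40299949] 27.466213043061696
[ 517.99 -292.9   303.08]
well rim [array([356.7, 211. ]), array([336.6, 176.2]), array([315.3, 170.7]), array([294. , 176.3]), array([274.1, 211.1])]
```

View pics/c20.png

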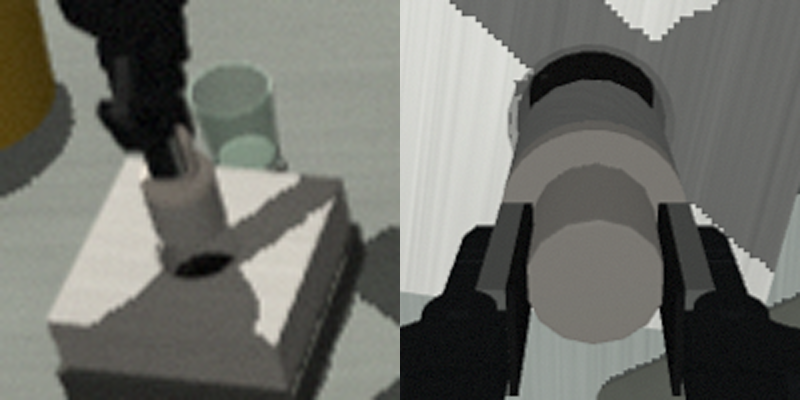

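```bash
python3 -m jog '[[[-0.001,-0.001,-0.005],[0,0,0],-0.5],[[-0.0013,-0.001,-0.01],[0,0,0],-0.5],[[-0.0013,-0.001,-0.014],[0,0,0],-0.5],[[-0.0013,-0.001,-0.015],[0,0,0],-0.5],[[-0.0013,-0.001,-0.015],[0,0,0],-0.5]]' 60
python3 -c "
from h import *
snap('wrist','w16');snap('scene','s16');print(r.sense()['ft_force'],r.sense()['tool_pos'],r.sense()['finger_gap'])
d,t=ld('s16');_,w=ld('w16');cv2.imwrite('pics/c21.png',np.hstack([cv2.resize(t[120:220,130:230],None,fx=4,fy=4,interpolation=2),cv2.resize(w[150:350,220:420],None,fx=2,fy=2,interpolation=2)]))
d,_=ld('w16');print((-d['W'][:3,:3].T@d['W'][:3,3]).round(2))"
```

```text
time: 19.5
tool_pos: [515.8, -372.3, 132.2]
tcp_rot: [139.4, 89.9, 139.4]
ft_force: [0.0, -0.7, -1.8]
finger_gap: 27.6
[ 0.3590969  -0.15617934 -1.62655555] [ 516.28234375 -372.58316756  133.04465753] 27.556184720725376
[ 516.1  -293.59  286.44]
```

View pics/c21.png

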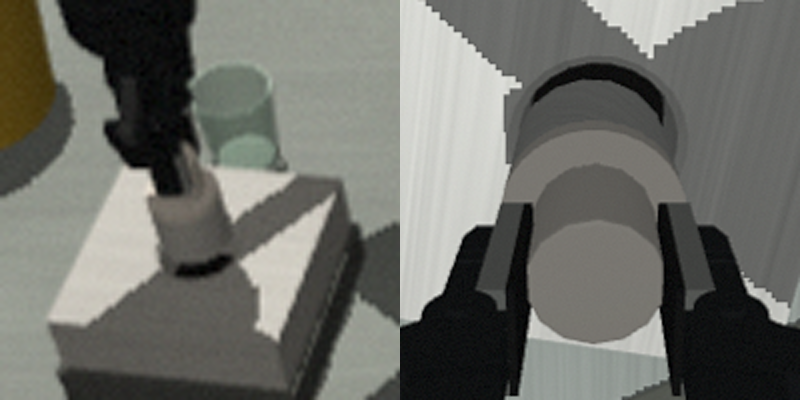

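```bash
python3 -m jog '[[[0.0003,0,-0.003],[0,0,0],-0.5],[[0.0003,0,-0.006],[0,0,0],-0.5],[[0.0003,0,-0.009],[0,0,0],-0.5],[[0.0003,0,-0.009],[0,0,0],-0.5]]' 60
python3 -c "
from h import *
snap('wrist','w17');snap('scene','s17');print(r.sense()['ft_force'],r.sense()['tool_pos'],r.sense()['finger_gap'])
d,t=ld('s17');_,w=ld('w17');cv2.imwrite('pics/c22.png',np.hstack([cv2.resize(t[120:220,130:230],None,fx=4,fy=4,interpolation=2),cv2.resize(w[150:350,220:420],None,fx=2,fy=2,interpolation=2)]))"
```

```text
time: 19.93
tool_pos: [516.2, -372.3, 123.1]
tcp_rot: [140.7, 89.9, 140.7]
ft_force: [0.4, 0.3, -2.4]
finger_gap: 27.5
[ 0.46627543 -0.1550288  -1.34607864] [ 516.48061406 -372.47633487  123.82572652] 27.733581773899157
```

View pics/c22.png

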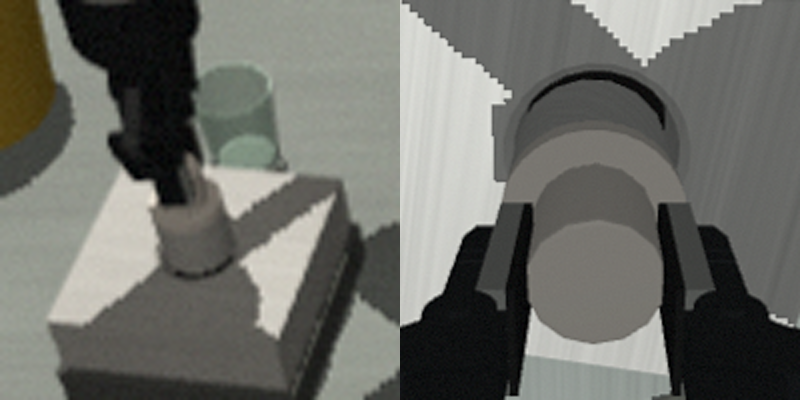

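```bash
for i in 1; do python3 -m jog '[[[0,0,-0.002],[0,0,0],-0.5],[[0,0,-0.004],[0,0,0],-0.5],[[0,0,-0.005],[0,0,0],-0.5],[[0,0,-0.005],[0,0,0],-0.5]]' 60
python3 -m jog '[[[0,0,-0.002],[0,0,0],-0.5],[[0,0,-0.004],[0,0,0],-0.5],[[0,0,-0.005],[0,0,0],-0.5],[[0,0,-0.005],[0,0,0],-0.5]]' 60; done
```

```text
time: 20.37
tool_pos: [516.5, -372.5, 118.8]
tcp_rot: [135.8, 90.0, 135.8]
ft_force: [0.3, 0.0, -2.0]
finger_gap: 27.5
time: 20.7
tool_pos: [516.4, -372.5, 113.7]
tcp_rot: [139.9, 90.0, 139.9]
ft_force: [0.3, 0.2, -1.6]
finger_gap: 27.7
```

```bash
python3 -m jog '[[[0,0,-0.001],[0,0,0],-0.5],[[0,0,-0.002],[0,0,0],-0.5],[[0,0,-0.003],[0,0,0],-0.5],[[0,0,-0.003],[0,0,0],-0.5]]' 60
python3 -m jog '[[[0,0,-0.001],[0,0,0],-0.5],[[0,0,-0.002],[0,0,0],-0.5],[[0,0,-0.003],[0,0,0],-0.5],[[0,0,-0.003],[0,0,0],-0.5]]' 60
```

```text
time: 21.03
tool_pos: [516.5, -372.6, 110.9]
tcp_rot: [148.0, 90.0, 148.0]
ft_force: [-0.4, 0.4, -2.2]
finger_gap: 27.8
time: 21.37
tool_pos: [516.5, -372.5, 107.8]
tcp_rot: [142.1, 90.0, 142.1]
ft_force: [-0.2, 0.8, -2.2]
finger_gap: 27.9
```

```bash
python3 -m jog '[[[0,0,-0.001],[0,0,0],-0.5],[[0,0,-0.002],[0,0,0],-0.5],[[0,0,-0.003],[0,0,0],-0.5],[[0,0,-0.003],[0,0,0],-0.5]]' 60
```

```text
time: 21.7
tool_pos: [516.5, -372.5, 104.8]
tcp_rot: [142.2, 90.0, 142.2]
ft_force: [-0.2, 0.9, -2.4]
finger_gap: 27.8
```

```bash
python3 -m jog '[[[0,0,-0.001],[0,0,0],-0.5],[[0,0,-0.002],[0,0,0],-0.5],[[0,0,-0.003],[0,0,0],-0.5],[[0,0,-0.003],[0,0,0],-0.5]]' 60
```

```text
time: 22.03
tool_pos: [516.5, -372.5, 101.9]
tcp_rot: [139.0, 90.0, 139.0]
ft_force: [0.3, 0.6, -2.1]
finger_gap: 27.4
```

```bash
python3 -m jog '[[[0,0,-0.001],[0,0,0],-0.5],[[0,0,-0.002],[0,0,0],-0.5],[[0,0,-0.002],[0,0,0],-0.5]]' 60
```

```text
time: 22.28
tool_pos: [516.5, -372.5, 99.9]
tcp_rot: [145.0, 90.0, 145.0]
ft_force: [-0.5, -0.2, -2.0]
finger_gap: 27.7
```

```bash
python3 -m jog '[[[0,0,-0.001],[0,0,0],-0.5],[[0,0,-0.002],[0,0,0],-0.5],[[0,0,-0.002],[0,0,0],-0.5]]' 60
python3 -c "
from h import *
snap('wrist','w18');snap('scene','s18');print(r.sense()['ft_force'],r.sense()['tool_pos'],r.sense()['finger_gap'])
d,t=ld('s18');_,w=ld('w18');cv2.imwrite('pics/c23.png',np.hstack([cv2.resize(t[120:220,130:230],None,fx=4,fy=4,interpolation=2),cv2.resize(w[150:350,220:420],None,fx=2,fy=2,interpolation=2)]))"
```

```text
time: 22.53
tool_pos: [516.8, -372.9, 98.8]
tcp_rot: [-56.9, 90.0, -56.9]
ft_force: [-1.8, 1.4, 2.5]
finger_gap: 27.7
[-1.89386183  0.63362304  4.37024176] [ 516.78381325 -372.88867627   98.7477102 ] 27.459897310019954
```

View pics/c23.png

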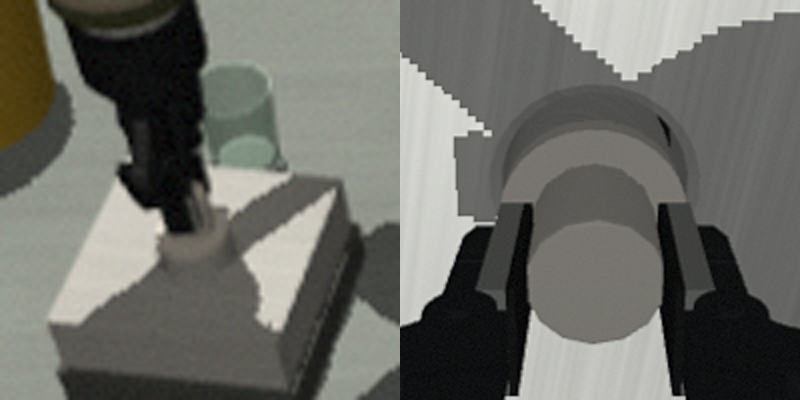

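Contact at TCP about 99 mm, which puts the foot about 29 mm below the mouth and matches the seat range. I'll press on in small steps, watching the force. The free-hanging baseline is about -2 N.

```bash
python3 -m jog '[[[0,0,-0.001],[0,0,0],-0.5],[[0,0,-0.0015],[0,0,0],-0.5],[[0,0,-0.0015],[0,0,0],-0.5]]' 60; python3 -m jog '[[[0,0,-0.001],[0,0,0],-0.5],[[0,0,-0.001],[0,0,0],-0.5]]' 60
```

```text
time: 22.88
tool_pos: [516.8, -372.7, 96.8]
tcp_rot: [-31.6, 90.0, -31.6]
ft_force: [-1.1, 1.2, 3.7]
finger_gap: 27.5
time: 23.05
tool_pos: [516.8, -372.7, 95.6]
tcp_rot: [-17.7, 90.0, -17.7]
ft_force: [0.0, -0.2, 3.1]
finger_gap: 27.5
```

```bash
python3 -m jog '[[[0,0,-0.001],[0,0,0],-0.5],[[0,0,-0.0015],[0,0,0],-0.5],[[0,0,-0.0015],[0,0,0],-0.5]]' 60
```

```text
time: 23.3
tool_pos: [516.8, -372.6, 94.1]
tcp_rot: [-5.8, 90.0, -5.8]
ft_force: [-0.2, -0.5, 2.9]
finger_gap: 27.9
```

```bash
python3 -m jog '[[[0,0,-0.001],[0,0,0],-0.5],[[0,0,-0.001],[0,0,0],-0.5]]' 60
```

```text
time: 23.47
tool_pos: [516.7, -372.6, 93.0]
tcp_rot: [1.0, 90.0, 1.0]
ft_force: [-0.4, 1.2, 2.7]
finger_gap: 27.7
```

```bash
python3 -m jog '[[[0,0,-0.0007],[0,0,0],-0.5],[[0,0,-0.0007],[0,0,0],-0.5]]' 60
```

```text
time: 23.63
tool_pos: [516.7, -372.6, 92.4]
tcp_rot: [5.9, 90.0, 5.9]
ft_force: [-0.1, -0.8, 2.8]
finger_gap: 27.3
```

```bash
python3 -m jog '[[[0,0,-0.0007],[0,0,0],-0.5],[[0,0,-0.0007],[0,0,0],-0.5]]' 60
```

```text
time: 23.8
tool_pos: [516.7, -372.6, 91.7]
tcp_rot: [-0.7, 90.0, -0.7]
ft_force: [-0.1, -0.1, 2.9]
finger_gap: 27.7
```

```bash
python3 -m jog '[[[0,0,-0.0005],[0,0,0],-0.5],[[0,0,-0.0005],[0,0,0],-0.5]]' 60
```

```text
time: 23.97
tool_pos: [516.7, -372.7, 91.5]
tcp_rot: [-50.7, 90.0, -50.6]
ft_force: [-0.6, 0.7, 4.9]
finger_gap: 28.1
```

```bash
python3 -m jog '[[[0,0,-0.0004],[0,0,0],-0.5],[[0,0,-0.0004],[0,0,0],-0.5]]' 60
```

```text
time: 24.13
tool_pos: [516.8, -372.9, 91.4]
tcp_rot: [-55.5, 90.0, -55.5]
ft_force: [-2.3, 1.3, 5.9]
finger_gap: 27.4
```

```bash
python3 -m jog '[[[0,0,0],[0,0,0],-0.5]]' 60
```

```text
time: 24.22
tool_pos: [516.8, -372.8, 91.4]
tcp_rot: [-54.7, 90.0, -54.7]
ft_force: [-1.9, 0.1, 6.9]
finger_gap: 27.5
```

The motion stopped after about 8 mm of seat travel, and the force rose to about 9 N net, so the seat is home. Now I'll unload, release and retreat.

```bash
python3 -m jog '[[[0,0,0.0007],[0,0,0],-0.5],[[0,0,0.0007],[0,0,0],-0.4],[[0,0,0.0007],[0,0,0],-0.25],[[0,0,0.0007],[0,0,0],-0.15],[[0,0,0.0007],[0,0,0],0]]' 30
python3 -m jog '[[[0,0,0],[0,0,0],0.2],[[0,0,0],[0,0,0],0.3],[[0,0,0.004],[0,0,0],0.3],[[0,0,0.012],[0,0,0],0.3],[[0,0,0.025],[0,0,0],0.3]]'
python3 -m jog '[[[0,0,0.03],[0,0,0],0.3],[[0,0,0.06],[0,0,0],0.3],[[0,-0.02,0.09],[0,0,0],0.3],[[0,-0.04,0.1],[0,0,0],0.3],[[0,-0.05,0.1],[0,0,0],0.3]]'
python3 -m jog '[[[0,0,0],[0,0,0],0.3],[[0,0,0],[0,0,0],0.3],[[0,0,0],[0,0,0],0.3]]'
python3 -c "
from h import *
snap('wrist','w19');snap('scene','s19');print(r.sense()['ft_force'],r.sense()['tool_pos'],r.sense()['finger_gap'])"
```

```text
time: 24.63
tool_pos: [516.4, -372.3, 91.0]
tcp_rot: [136.6, 89.9, 136.6]
ft_force: [0.8, 0.2, 0.6]
finger_gap: 42.5
time: 25.05
tool_pos: [515.9, -372.0, 116.1]
tcp_rot: [139.6, 89.9, 139.6]
ft_force: [-0.4, 0.4, 0.1]
finger_gap: 55.7
time: 25.47
tool_pos: [518.4, -426.1, 223.7]
tcp_rot: [-47.0, 89.4, -47.1]
ft_force: [0.6, -0.8, 1.4]
finger_gap: 55.6
time: 25.72
tool_pos: [516.0, -421.1, 214.3]
tcp_rot: [130.4, 89.8, 130.4]
ft_force: [0.5, 0.3, -0.6]
finger_gap: 55.7
[-0.16920909  0.21478939 -0.88147758] [ 516.18559605 -421.09058402  214.69795524] 55.5753310572773
```

View pics/w19.png

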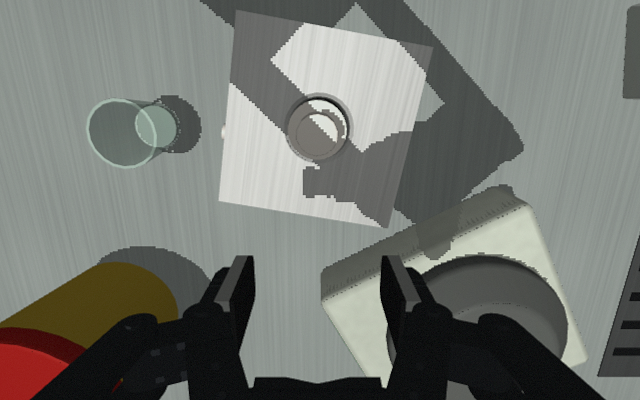

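View pics/s19.png

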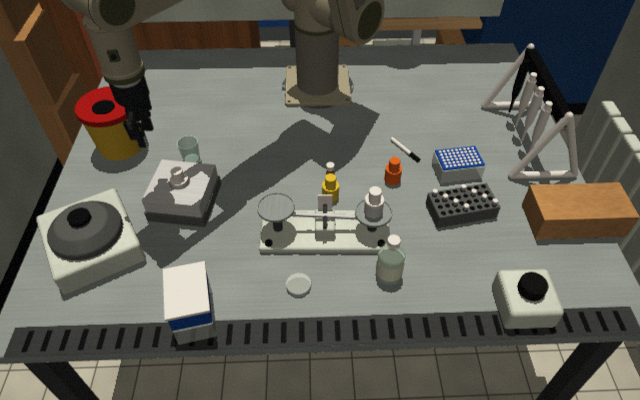

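```bash
python3 -c "
from h import *
d,t=ld('w19');ds,s=ld('s19')
for z in (120,124,128): print(z,np.round(proj(d,(516.9,-372.3,z)),1))
cv2.imwrite('pics/c24.png',np.hstack([cv2.resize(t[80:180,270:370],None,fx=4,fy=4,interpolation=2),cv2.resize(s[150:250,300:400],None,fx=4,fy=4,interpolation=2)]))"
```

```text
120 [318.8 133.1]
124 [318.8 133.8]
128 [318.8 134.5]
```

View pics/c24.png

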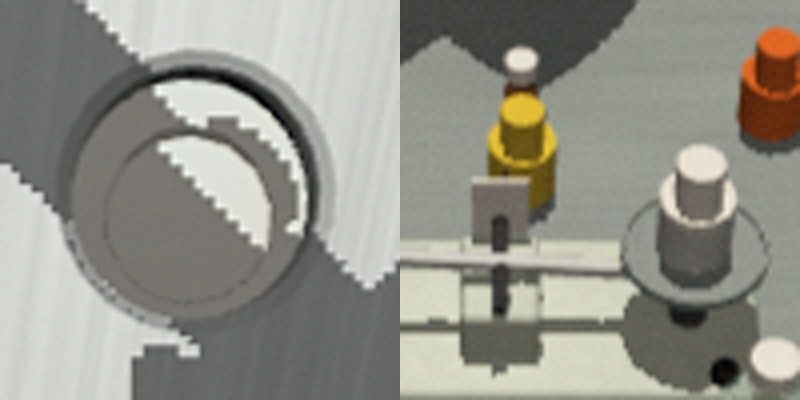

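B stands upright in the well with its cap just above the mouth, and A stands upright inside its pan. The gripper is clear of everything, so I'm handing in.

```bash
python3 -c "
from h import *
print(order.hand_in())"
```

```text
the job is handed in; nothing more can be done
None
```

I stood canister A on the left pan and canister B on the right pan and let go of both. The right pan settled clearly lower, so B is the heavier. I then pressed B straight down into the shaker well, let go, backed off and handed in at about 26 s.

**First grasp of B:** it missed, because the fingertips sat higher relative to the reported tool point than I had read from the text. B did not move, and the second, lower grasp held. For the same reason A was held only by the top of its knob, but it was placed upright.

**Pressing:** the seat moved at about 5 N net and stopped after about 8 mm of travel. I ended at about 9 N net, and no force reading came near 20 N. I judged the seat home from the travel and the force rise, because the seat itself cannot be seen directly.

**Balance:** no force reading suggested that either pan was pressed hard while I placed the canisters.

**Final pictures:** B stands upright in the well with its cap just above the mouth. A stands upright inside the left pan. The other things I could see looked undisturbed, and the gripper was clear of everything.

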